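Lock the levelling screws of the trim nests and load the castings

TASK

Three trim nests stand on the fixture plate. Tighten every lever jam nut that is still loose by swinging its lever clockwise until it stops, without letting the levelling screw it runs on turn from its setting (the fork key, laid over the screw's wing with its handle between the two dowel pins, holds the screw; without it the screw turns along with the nut). When all three screws are locked, lay each casting that is on the bench squarely into a nest of its own, and put the fork key back flat in its tray; leave the other things on the bench alone.

Things in the scene. Friction and masses are not known exactly. Their poses are not given: they have to be found in the camera images.
- seat_a (a point): centre of a fixed grey nest's seat, on its two white rest rails: a seated casting's origin belongs here. Axes: nest's, x away from robot, z up. Casting lies along nest x, either way round, between end stops (14 mm high) and four side pins (15 mm high, at x +-42 mm), play 3 mm; fingers have free room at mid-length, to 8 mm below. Nests 105 mm apart. Screw axis at x -97, key rest at x -182 mm.
- wingtip_a (a point): far end of that nest's brass screw wing, 20 mm from the upright screw axis, level with the top of the screw's collar (30 mm diameter), 17 mm above the seat; the key's underside rests on that collar. The wing is 12 mm thick, 40 mm long, rises 14 mm above the collar, is rounded on top and stands along nest x at its setting.
- nut_a (a joint): angle of that jam nut on its screw, rad: 0 = tight (hard stop), up to 1.25 = loose; falls as the lever swings clockwise seen from above. Tight, the lever points 130 degrees clockwise from nest x, at a white mark. About 8 N at the knob turns it; it stays where left. Without the key about 6 N turns screw and nut together and the nut does not tighten.
- knob_a (a point): middle of that nut's upright black lever knob, 18 mm diameter, from 23 mm below to 17 mm above this point, its top 44 mm above the seat; 62 mm from the screw axis, travels in a level circle round that axis (1 rad = 62 mm).
- seat_b (a point): centre of a fixed grey nest's seat, on its two white rest rails: a seated casting's origin belongs here. Axes: nest's, x away from robot, z up. Casting lies along nest x, either way round, between end stops (14 mm high) and four side pins (15 mm high, at x +-42 mm), play 3 mm; fingers have free room at mid-length, to 8 mm below. Nests 105 mm apart. Screw axis at x -97, key rest at x -182 mm.
- wingtip_b (a point): far end of that nest's brass screw wing, 20 mm from the upright screw axis, level with the top of the screw's collar (30 mm diameter), 17 mm above the seat; the key's underside rests on that collar. The wing is 12 mm thick, 40 mm long, rises 14 mm above the collar, is rounded on top and stands along nest x at its setting.
- nut_b (a joint): angle of that jam nut on its screw, rad: 0 = tight (hard stop), up to 1.25 = loose; falls as the lever swings clockwise seen from above. Tight, the lever points 130 degrees clockwise from nest x, at a white mark. About 8 N at the knob turns it; it stays where left. Without the key about 6 N turns screw and nut together and the nut does not tighten.
- knob_b (a point): middle of that nut's upright black lever knob, 18 mm diameter, from 23 mm below to 17 mm above this point, its top 44 mm above the seat; 62 mm from the screw axis, travels in a level circle round that axis (1 rad = 62 mm).
- seat_c (a point): centre of a fixed grey nest's seat, on its two white rest rails: a seated casting's origin belongs here. Axes: nest's, x away from robot, z up. Casting lies along nest x, either way round, between end stops (14 mm high) and four side pins (15 mm high, at x +-42 mm), play 3 mm; fingers have free room at mid-length, to 8 mm below. Nests 105 mm apart. Screw axis at x -97, key rest at x -182 mm.
- wingtip_c (a point): far end of that nest's brass screw wing, 20 mm from the upright screw axis, level with the top of the screw's collar (30 mm diameter), 17 mm above the seat; the key's underside rests on that collar. The wing is 12 mm thick, 40 mm long, rises 14 mm above the collar, is rounded on top and stands along nest x at its setting.
- nut_c (a joint): angle of that jam nut on its screw, rad: 0 = tight (hard stop), up to 1.25 = loose; falls as the lever swings clockwise seen from above. Tight, the lever points 130 degrees clockwise from nest x, at a white mark. About 8 N at the knob turns it; it stays where left. Without the key about 6 N turns screw and nut together and the nut does not tighten.
- knob_c (a point): middle of that nut's upright black lever knob, 18 mm diameter, from 23 mm below to 17 mm above this point, its top 44 mm above the seat; 62 mm from the screw axis, travels in a level circle round that axis (1 rad = 62 mm).
- fork_key: loose steel fork key, 140 g. Origin: underside, slot centre. Slot 16 mm wide, x -24 to +26, open to +x; head 38 wide, 12 thick; handle 12 x 12 mm along -x to -111. Green grip 17 wide, 34 long, 24 mm high, centre x -56: take it here. In use: origin on screw axis on the collar, key x along nest x, handle on the key rest (collar height) between two 8 mm dowels 29 mm apart, 17 mm high.
- key_tray: shallow black tray 66 x 160 x 14 mm (160 along its y), floor 3 mm thick, walls 3 mm, the side walls cut away over the middle 92 mm for fingers, fixed; origin at the centre of its underside. The fork key's home: it lies lengthwise along tray y.
- casting_a: grey cast aluminium housing half, open on top, loose, 60 (x) x 110 (y) x 28 mm, outer walls 26 mm high, 0.11 to 0.18 kg; origin at the centre of its underside. Take it across its 60 mm width. Two or three of these are present.
- casting_b: grey cast aluminium housing half, open on top, loose, 60 (x) x 110 (y) x 28 mm, outer walls 26 mm high, 0.11 to 0.18 kg; origin at the centre of its underside. Take it across its 60 mm width. Two or three of these are present.
- casting_c: grey cast aluminium housing half, open on top, loose, 60 (x) x 110 (y) x 28 mm, outer walls 26 mm high, 0.11 to 0.18 kg; origin at the centre of its underside. Take it across its 60 mm width. Two or three of these are present.
- block_jaw: dark locating block with spring clip, 26 x 62 x 28 mm; bystander behind the fixture, origin at its underside; leave it alone.
- block_cap: dark locating block with brass-coloured nut, 24 x 59 x 27 mm; bystander behind the fixture, origin at its underside; leave it alone.
- red_cap: red cap, 33 mm wide, 14 mm high; bystander behind the fixture, origin at its underside; leave it alone.

How it is judged:
By the outcome, as a careful person would: the job done as asked, in the order asked, and still so for the second after the job is handed in, with the robot touching nothing.
Of casting_a, casting_b, casting_c only 2 to 3 are there at a start; the rules pass over those that are not, and their reading is None.
At some moment in a run one of casting_a, casting_b may be knocked a few centimetres aside while the robot is not near it.
It also fails if it takes over 200 s, if anything falls off the work surface, if the arm or the gripper's body presses on something with over 40 N, if the wrist force passes 120 N, or if a joint passes its speed limit or range.

ROBOT

A 6-joint arm with a two-finger parallel gripper is mounted at the origin on a cart in front of the work surface, level with it; the furniture and walls round the work are solid. World frame = base frame: x ahead of the robot, y to its left, z up, the work surface at z = 0. Lengths are in m, angles in rad, forces in N, time in s.
With the tool pointing down it reaches from about 0.275 to 0.975 m from the base axis. Payload 8.4 kg.
Tool frame: the origin (TCP) lies midway between the tips of the shut fingers; the grasp point (between the pads) lies 19 mm behind it; z points along the fingers, y is the direction in which the jaws open and shut (so a half turn about z gives the same grasp; the last joint's range is limited). The gripper opens to 92 mm and grips with 3 to 60 N. Pads are 20 mm wide; open, the fingers measure 128 mm over their backs; the gripper's body (75 mm by 189 mm) begins 69 mm behind the grasp point.
Start: joints at [1.148, 0.353, 1.633, -0, 1.155, -0.002], TCP at [0.255, 0.57, 0.215] pointing down, gripper open.
Joint ranges: [-2.63, 2.63], [-0.92, 2.1], [0.06, 2.66], [-1.3, 4.44], [0, 2.69], [-3.02, 3.02]. Speed limits (rad/s): [2.22, 2.22, 2.79, 3.14, 3.14, 3.14].

INTERFACE

Orientations are given as a rotation vector (axis times angle).
In Python, from workcell import bot gives the robot as it stands.
- The arm moves only by the shell command python3 -m crank 'ROWS' [FORCE]. ROWS is JSON, a list of rows, each an object of numbers: "x", "y", "z": the shift along the world's x, y, z in mm; "spin": the turn about the world's z in rad; "jaw": the finger opening in mm, from 0 to 91.9. A call has 1 to 5 rows; each row is the pose to reach, as a shift and turn from the pose measured when the call began; what a row does not reach only later rows make up. A row lasts 1/12 s, in which the tool goes at most 41.7 mm and 7.16 degrees, less where a joint would pass 70% of its speed; a pose out of reach is approached as far as the arm can. A call with a gripper value outside its range is refused whole. The fingers move at their own pace and stop on an object; FORCE is the grip in N (left out, the last holds). Time passes only in rows, so rows that repeat a pose let the fingers close. It gives the time, the measured TCP pose, the force and the opening at its end, in the units of the state.
- bot.get_obs(): the state, without advancing time (a new reading comes with each control period).
- bot.read_camera(name): name is "scene" or "top"; returns a dict with "image" (384x512x3 uint8, red, green, blue), "fx", "fy", "cx", "cy" (pixels), "extrinsics" (4x4, takes a point from camera to world coordinates). Camera axes: x right, y down, z forward; pixel columns grow to the right and rows downward; lengths in m; the calibration is good to about 2 mm. A picture is of the moment at which its call begins. There is no depth.
- bot.job_done(): hands the job in, once; it reports no verdict.
The state is a dict: "clock": time; "joints": joint angles; "qd": joint speeds; "tau": joint torques, N m; "eef_pos": TCP position; "eef_rot": TCP orientation; "wrist_force": force on the tool from outside, world axes, zero at the start; "torque": the same for the moment, N m; "grip_width": finger opening in m.
Only numpy, scipy, OpenCV 4.12 (cv2) and the standard library are available. Lean on these libraries where they do the work, as an engineer would, in place of code of your own. Each camera call takes 0.05 s, during which the arm holds its last target.

## Working session

There is one attempt and no reset: what is moved stays moved. The work goes in short steps, Python scripts to look and compute and a shell command to move; the robot and the scene stay as the last step left them, time stands still between calls to the robot, and variables do not carry over. Pictures are saved under pics/ and viewed, and the job is handed in when it is done.

```bash
ls; mkdir -p pics
python3 - <<'E'
from workcell import bot
import cv2
o=bot.get_obs();print({k:(o[k]) for k in ('clock','eef_pos','eef_rot','grip_width')})
for n in('scene','top'):
    c=bot.read_camera(n);cv2.imwrite(f'pics/{n}0.png',c['image'][:,:,::-1]);print(n,c['fx'],c['fy'],c['cx'],c['cy'],c['extrinsics'])
E
```

```text
pics
{'clock': 0.0, 'eef_pos': array([0.25506824, 0.57006048, 0.21387949]), 'eef_rot': array([-6.56000407e-01, -3.07201141e+00,  2.06373912e-03]), 'grip_width': 0.09158638905678988}
scene 400.50921235234443 400.50921235234443 255.27309706214476 193.10448710672236 [[ 0.58518378 -0.58347763  0.56312857 -0.03525723]
 [-0.81083719 -0.42972286  0.39734282 -0.49494676]
 [ 0.01014857 -0.68912416 -0.72457221  0.91490049]
 [ 0.          0.          0.          1.        ]]
top 433.3832408640336 433.3832408640336 248.05241876453618 185.7799858829845 [[ 0.0176193  -0.99765217  0.0661794   0.50603211]
 [-0.99982809 -0.01796263 -0.00459639 -0.03635356]
 [ 0.00577436 -0.06608704 -0.99779715  1.44572748]
 [ 0.          0.          0.          1.        ]]
```

View pics/top0.png

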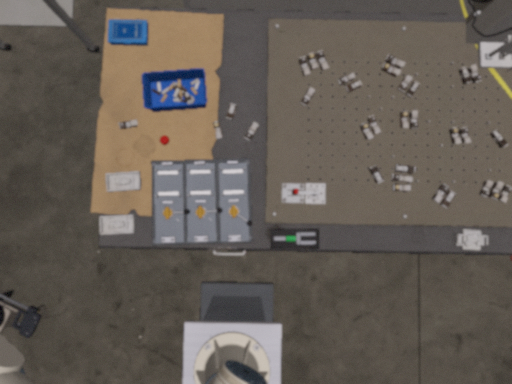

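View pics/scene0.png

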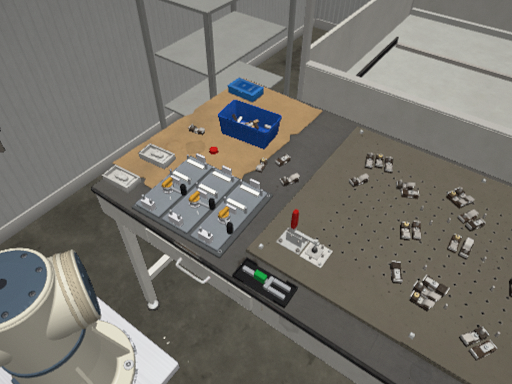

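```bash
cat > h.py <<'E'
from workcell import bot
import cv2, numpy as np
def snap(n,tag,box,s):
    c=bot.read_camera(n);im=c['image'][:,:,::-1].copy()
    x0,y0,x1,y1=box
    cv2.imwrite(f'pics/{tag}.png',cv2.resize(im[y0:y1,x0:x1],None,fx=s,fy=s,interpolation=cv2.INTER_CUBIC));return c
def proj(c,P):
    T=np.linalg.inv(c['extrinsics']);P=np.atleast_2d(P);q=P@T[:3,:3].T+T[:3,3]
    return np.c_[q[:,0]/q[:,2]*c['fx']+c['cx'],q[:,1]/q[:,2]*c['fy']+c['cy']]
def back(c,uv,z):
    uv=np.atleast_2d(uv);E=c['extrinsics']
    d=np.c_[(uv[:,0]-c['cx'])/c['fx'],(uv[:,1]-c['cy'])/c['fy'],np.ones(len(uv))]@E[:3,:3].T
    return E[:3,3]+d*((z-E[2,3])/d[:,2])[:,None]
E
python3 - <<'E'
from h import *
snap('top','t1',(90,150,330,260),3.3)
snap('scene','s1',(90,135,340,310),3.2)
E
```

```text
(no output)
```

View pics/t1.png

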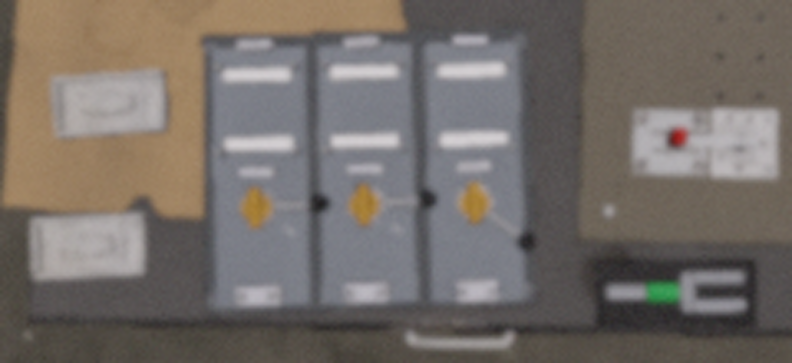

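View pics/s1.png

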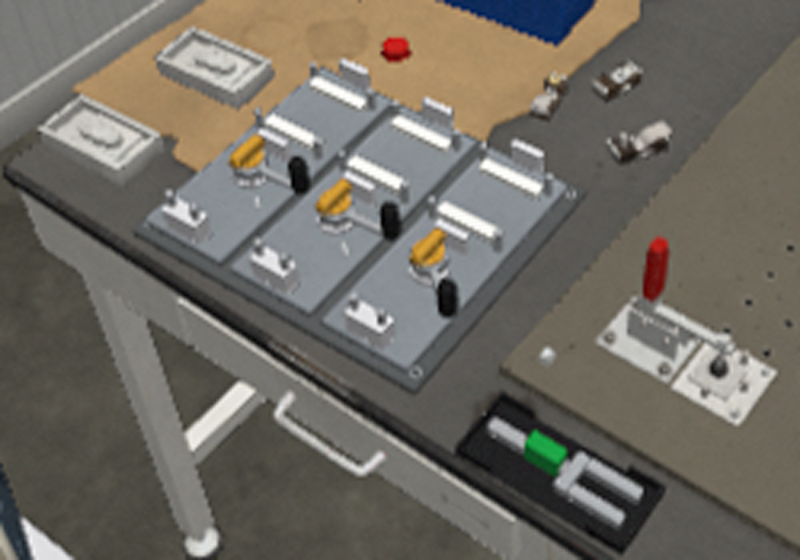

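Run:
```python
from h import *
snap('top','t2',(440,215,512,260),8)
snap('top','t3',(148,155,255,247),7)
snap('top','t4',(95,162,150,242),7)
snap('top','t5',(262,220,328,256),10)
snap('scene','s2',(128,150,275,260),5.4)
snap('scene','s3',(95,135,185,200),8)
snap('scene','s4',(228,255,300,310),8)
```

```text
(no output)
```

View pics/t2.png

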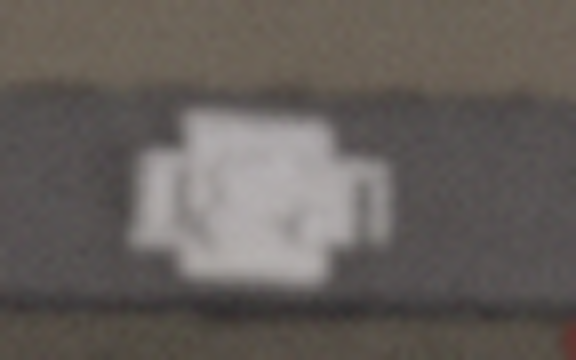

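View pics/t3.png

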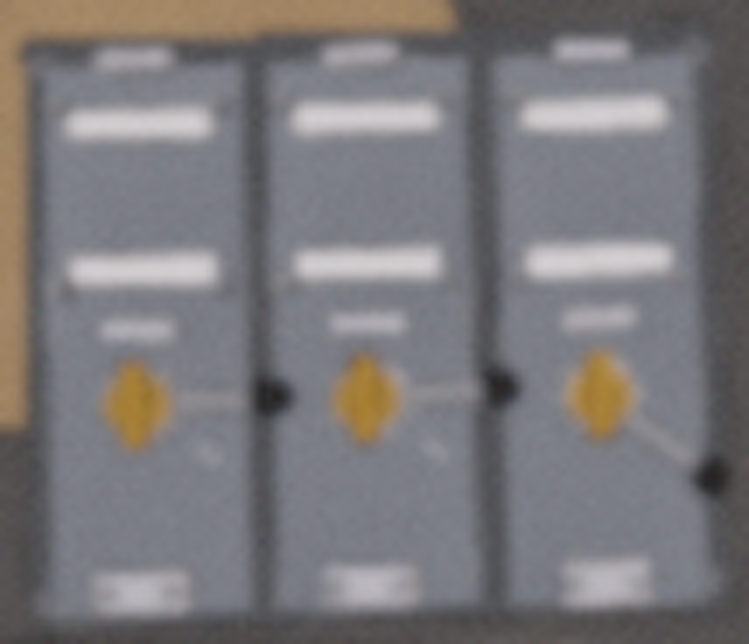

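View pics/t4.png

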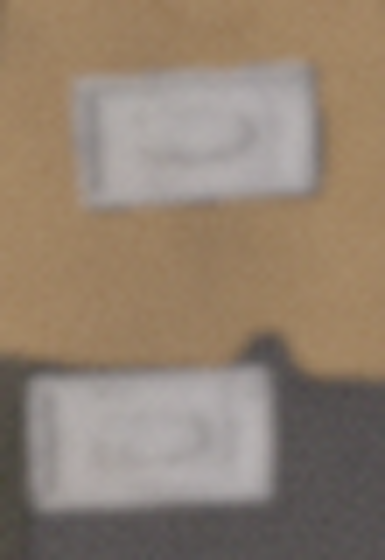

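View pics/t5.png

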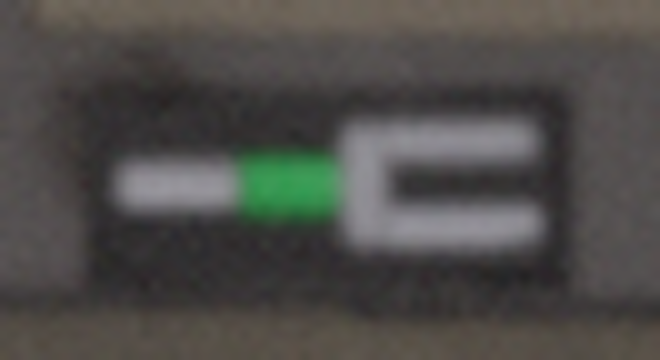

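View pics/s2.png

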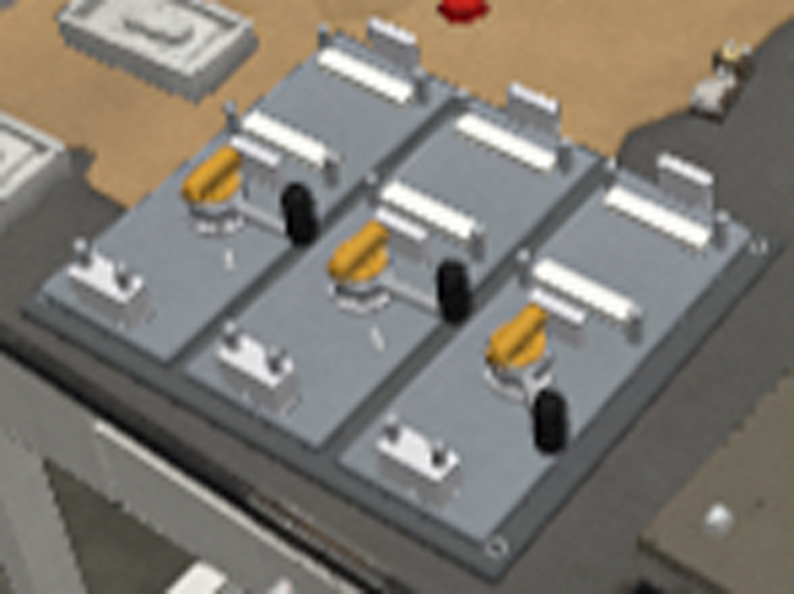

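View pics/s3.png

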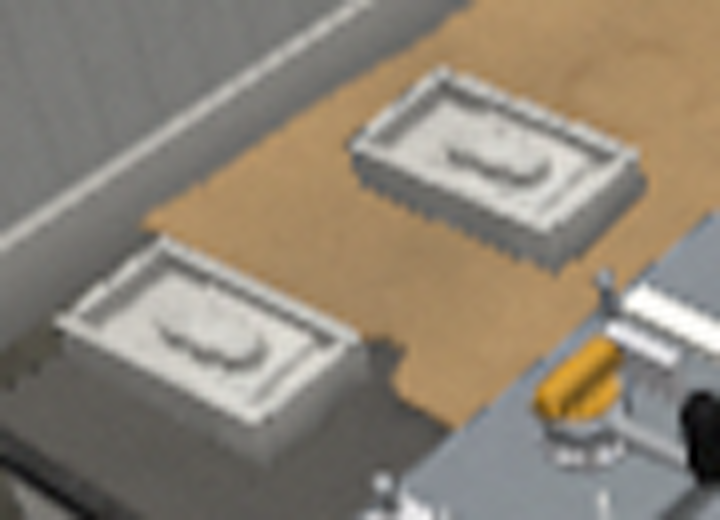

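View pics/s4.png

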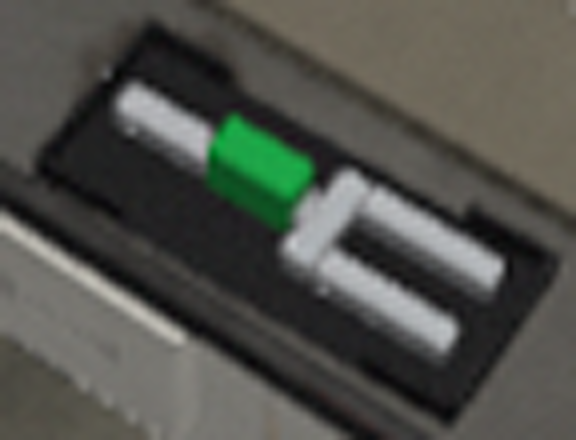

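```bash
cat > fit.py <<'E'
from h import *
from scipy.optimize import least_squares
ct=bot.read_camera('top');cs=bot.read_camera('scene')
def un(L,x0,y0,s): return (np.array(L,float)+.5)/s-.5+[x0,y0]
T=un([(139,124),(142,270),(137,405),(140,592),(365,117),(368,264),(366,399),(371,587),(594,114),(600,260),(600,396),(607,583)],148,155,7)
S=un([(366,75),(286,140),(213,180),(106,273),(506,142),(430,210),(360,254),(253,355),(657,216),(583,290),(520,339),(417,449)],128,150,5.4)
def model(p):
    x,y,z,w,r=p[:5]; P=[]
    for k in (1,0,-1):
        for q in ((r,0,0),(-r,0,0),(-97,0,29),(-182,0,17)):
            a=np.array([q[0]/1000,k*.105]);c,s=np.cos(w),np.sin(w)
            P.append([x+c*a[0]-s*a[1],y+s*a[0]+c*a[1],z+q[2]/1000]) if True else 0
    return np.array(P)
def m2(p):
    q=p.copy(); q[4]*=1000; return model(q)
def res(p,sep=False):
    P=m2(p); rt=(proj(ct,P)-T); rs=proj(cs,P)-S
    return np.r_[rt.ravel(),rs.ravel()]
if __name__=='__main__':
    s=least_squares(res,[.5,.1,.035,0,.034],loss='soft_l1')
    print(s.x); r=res(s.x).reshape(2,12,2); print(r.round(2))
    for nm,n in(('top',0),('scene',1)):
        def f(p): return res(p).reshape(2,12,2)[n].ravel()
        # z fixed
        q=least_squares(lambda p:f(np.r_[p[:2],s.x[2],p[2:]]),s.x[[0,1,3,4]]);print(nm,q.x)
E
python3 fit.py
```

```text
[0.60886095 0.11319614 0.03787396 0.04371403 0.03443904]
[[[ 0.32  0.03]
  [ 0.19  0.28]
  [-0.46  0.24]
  [ 0.16  0.26]
  [ 0.27  0.21]
  [ 0.24  0.3 ]
  [-0.05  0.23]
  [ 0.13  0.1 ]
  [-0.25 -0.18]
  [-0.6   0.04]
  [-0.4  -0.2 ]
  [-0.66 -0.21]]

 [[ 0.11  0.05]
  [ 1.    0.26]
  [-0.35 -2.09]
  [ 0.22  0.76]
  [ 0.23  0.21]
  [ 0.77  0.66]
  [-0.33 -1.6 ]
  [ 0.56  0.98]
  [-0.03 -0.13]
  [ 0.64  0.1 ]
  [-0.81 -2.15]
  [-0.26  0.09]]]
top [0.60915778 0.11282496 0.0426826  0.03413901]
scene [0.60787815 0.11303316 0.04602976 0.03496564]
```

```bash
cat > ov.py <<'E'
from fit import *
import fit
def W(p,k,q):
    x,y,z,w=p[:4];c,s=np.cos(w),np.sin(w);q=np.atleast_2d(np.array(q,float))/1000;a=q[:,0];b=q[:,1]+k*.105
    return np.c_[x+c*a-s*b,y+s*a+c*b,z+q[:,2]]
def feats(k,nut):
    th=np.linspace(0,2*np.pi,24)
    F={'wing':[(-97+d,e,h) for d,e,h in((20,0,31),(-20,0,31))],'wl':[(-97+d,e,17) for d,e in((20,6),(-20,6),(-20,-6),(20,-6),(20,6))],'col':[(-97+15*np.cos(t),15*np.sin(t),17) for t in th]}
    for s in(1,-1): F['d%d'%s]=[(-182,s*14.5,17),(-182,s*14.5,34)]
    for i in(1,-1):
        for j in(1,-1): F['p%d%d'%(i,j)]=[(42*i,36*j,0),(42*i,36*j,15)]
    F['cast']=[(d*55,e*30,0) for d,e in((1,1),(1,-1),(-1,-1),(-1,1),(1,1))]
    a=-np.radians(130)+nut
    F['kn']=[(-97+62*np.cos(a)+9*np.cos(t),62*np.sin(a)+9*np.sin(t),44) for t in th]
    F['kb']=[(-97+62*np.cos(a)+9*np.cos(t),62*np.sin(a)+9*np.sin(t),4) for t in th]
    F['mark']=[(-97+q*np.cos(-np.radians(130)),q*np.sin(-np.radians(130)),-5) for q in(40,60)]
    return F
def draw(p,nuts,tag):
    for c,b,s,n in((ct,(148,155,255,247),7,'t'),(cs,(128,150,275,260),5.4,'s')):
        im=c['image'][:,:,::-1][b[1]:b[3],b[0]:b[2]];im=cv2.resize(im,None,fx=s,fy=s,interpolation=cv2.INTER_CUBIC)
        for k,nut in zip((1,0,-1),nuts):
            for f,L in feats(k,nut).items():
                uv=((proj(c,W(p,k,L))-[b[0],b[1]]+.5)*s-.5).round().astype(int)
                cv2.polylines(im,[uv.reshape(-1,1,2)],False,(0,0,255) if f in('cast','wing','kn') else (0,255,0),1,cv2.LINE_AA)
        cv2.imwrite(f'pics/{tag}{n}.png',im)
if __name__=='__main__':
    o=res
    w=np.ones(48);w.reshape(2,12,2)[1,2::4]=0
    s=least_squares(lambda p:res(p)*w,[.6,.1,.035,0,.034],loss='soft_l1',f_scale=.5);print(s.x);print((res(s.x)*w).reshape(2,12,2).round(2).tolist())
    np.save('fix.npy',s.x);draw(s.x,(.7,.7,0),'ov')
E
python3 ov.py
```

```text
[0.60878775 0.11313894 0.03936069 0.04198339 0.03430749]
[[[0.27, -0.01], [0.1, 0.18], [-0.58, 0.21], [-0.0, 0.25], [0.26, 0.22], [0.19, 0.26], [-0.14, 0.26], [-0.0, 0.15], [-0.22, -0.11], [-0.62, 0.05], [-0.45, -0.12], [-0.75, -0.1]], [[0.09, -0.27], [0.99, -0.12], [-0.0, -0.0], [0.08, 0.35], [0.19, -0.08], [0.75, 0.31], [-0.0, -0.0], [0.4, 0.61], [-0.07, -0.38], [0.6, -0.21], [-0.0, -0.0], [-0.44, -0.23]]]
```

View pics/ovt.png

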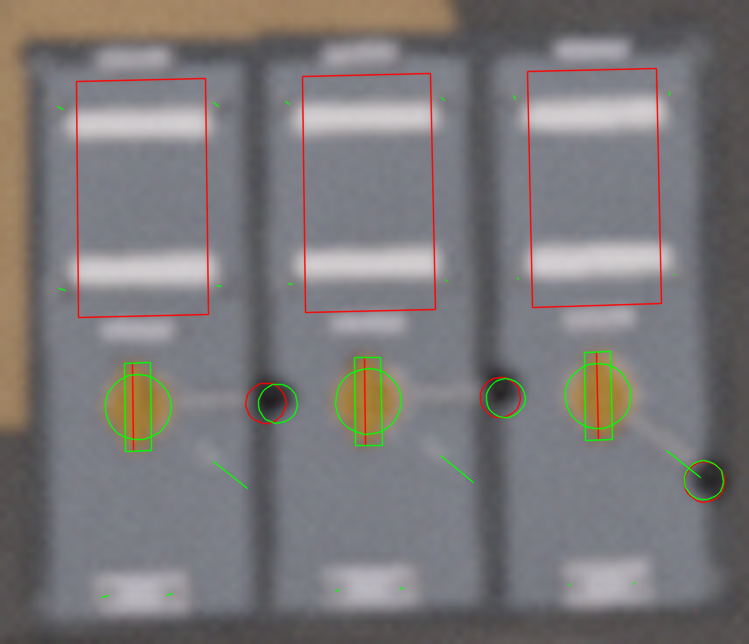

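View pics/ovs.png

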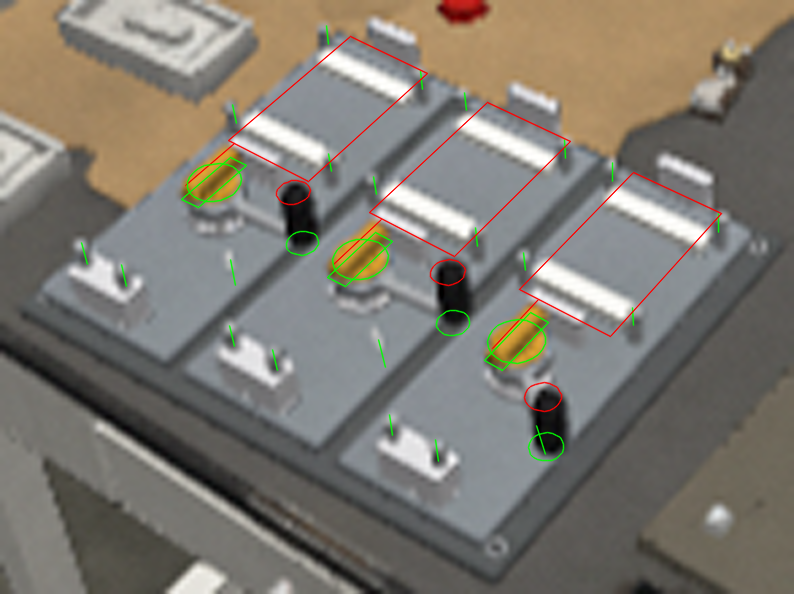

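Run:
```python
from h import *
ct=bot.read_camera('top');cs=bot.read_camera('scene')
C={}
for n,c in(('t',ct),('s',cs)):
    h=cv2.cvtColor(c['image'],cv2.COLOR_RGB2HSV);m=cv2.inRange(h,(50,110,50),(75,255,255))
    k,l,st,ce=cv2.connectedComponentsWithStats(m);
    for i in range(1,k):
        if st[i,4]>15:print(n,st[i],ce[i])
T=lambda L:(np.array(L,float)+.5)/10-.5+[262,220]
uv=T([(290,187),(115,187),(345,184),(545,184),(98,185),(562,188)])
for z,p in zip((.027,.015,.015,.015,.014,.014),uv):print(p,back(ct,p,z).round(4))
S=lambda L:(np.array(L,float)+.5)/8-.5+[228,255]
for z,p in zip((.027,.015,.015),S([(262,153),(132,100),(478,302)])):print(p,back(cs,p,z).round(4))
# current gripper tip projection
o=bot.get_obs();print(proj(ct,o['eef_pos']),proj(cs,o['eef_pos']))
# knobs black
for n,c,b in(('t',ct,(148,155,255,247)),):
    g=c['image'].max(2)[b[1]:b[3],b[0]:b[2]];m=(g<45).astype(np.uint8)
    k,l,st,ce=cv2.connectedComponentsWithStats(m)
    for i in range(1,k):
        if st[i,4]>4:print(st[i],ce[i]+b[:2])
```

```text
t [286 235   9   7  58] [290.20689655 238.03448276]
s [254 269  14  15 129] [259.75193798 275.87596899]
[290.55 238.25] [[ 0.4314 -0.1843  0.027 ]]
[273.05 238.25] [[ 0.4298 -0.1281  0.015 ]]
[296.05 237.95] [[ 0.4321 -0.2036  0.015 ]]
[316.05 237.95] [[ 0.4332 -0.2693  0.015 ]]
[271.35 238.05] [[ 0.4303 -0.1225  0.014 ]]
[317.75 238.35] [[ 0.4319 -0.2751  0.014 ]]
[260.3125 273.6875] [[ 0.4309 -0.1856  0.027 ]]
[244.0625 267.0625] [[ 0.4284 -0.1352  0.015 ]]
[287.3125 292.3125] [[ 0.433  -0.2675  0.015 ]]
[[ 26.43788225 300.69470229]] [[ -1.25074519 140.12099639]]
```

```bash
python3 -m crank '[{"x":40,"y":-36,"spin":-0.11},{"x":60,"y":-75,"spin":-0.22},{"x":80,"y":-112,"spin":-0.34},{"x":100,"y":-148,"spin":-0.45},{"x":120,"y":-184,"spin":-0.56}]'; python3 -m crank '[{"x":15,"y":-38,"spin":-0.11},{"x":25,"y":-78,"spin":-0.22},{"x":35,"y":-118,"spin":-0.34},{"x":45,"y":-156,"spin":-0.45},{"x":55,"y":-195,"spin":-0.56}]'
```

```text
validation failed for argument at $[0]...
validation failed for argument at $[0]...
```

```bash
python3 -m crank '[{"x":40,"y":-36,"z":0,"spin":-0.11,"jaw":91},{"x":60,"y":-75,"z":0,"spin":-0.22,"jaw":91},{"x":80,"y":-112,"z":0,"spin":-0.34,"jaw":91},{"x":100,"y":-148,"z":0,"spin":-0.45,"jaw":91},{"x":120,"y":-184,"z":0,"spin":-0.56,"jaw":91}]'
```

```text
clock: 1.27
eef_pos: [0.3695, 0.3963, 0.2146]
eef_rot: [1.486, 2.768, 0.0]
wrist_force: [0.8, -0.0, 0.8]
grip_width: 0.0911
```

```bash
python3 -m crank '[{"x":10,"y":-40,"z":0,"spin":-0.11,"jaw":60},{"x":20,"y":-80,"z":0,"spin":-0.22,"jaw":60},{"x":30,"y":-120,"z":0,"spin":-0.34,"jaw":60},{"x":40,"y":-160,"z":0,"spin":-0.45,"jaw":60},{"x":50,"y":-200,"z":0,"spin":-0.56,"jaw":60}]';python3 -m crank '[{"x":0,"y":-40,"z":0,"spin":0,"jaw":60},{"x":0,"y":-80,"z":0,"spin":0,"jaw":60},{"x":0,"y":-120,"z":0,"spin":0,"jaw":60},{"x":0,"y":-160,"z":0,"spin":0,"jaw":60},{"x":0,"y":-200,"z":0,"spin":0,"jaw":60}]'
```

```text
clock: 1.68
eef_pos: [0.4196, 0.1944, 0.2149]
eef_rot: [2.199, 2.243, 0.001]
wrist_force: [0.6, 0.3, 0.3]
grip_width: 0.061
clock: 2.1
eef_pos: [0.4193, -0.0074, 0.2152]
eef_rot: [2.198, 2.243, 0.002]
wrist_force: [0.8, -0.1, -0.1]
grip_width: 0.0602
```

```bash
python3 -m crank '[{"x":3,"y":-40,"z":-20,"spin":0,"jaw":42},{"x":6,"y":-80,"z":-40,"spin":0,"jaw":42},{"x":9,"y":-118,"z":-65,"spin":0,"jaw":42},{"x":12,"y":-150,"z":-90,"spin":0,"jaw":42},{"x":12,"y":-178,"z":-115,"spin":0.006,"jaw":42}]';python3 - <<'E'
from h import *
snap('top','a1',(262,210,328,256),10);snap('scene','a1s',(200,200,320,310),6)
print(bot.get_obs()['eef_pos'])
E
```

```text
clock: 2.52
eef_pos: [0.432, -0.1829, 0.1042]
eef_rot: [2.19, 2.247, 0.004]
wrist_force: [1.0, 0.2, 0.6]
grip_width: 0.042
[ 0.42935566 -0.18324417  0.10117611]
```

View pics/a1s.png

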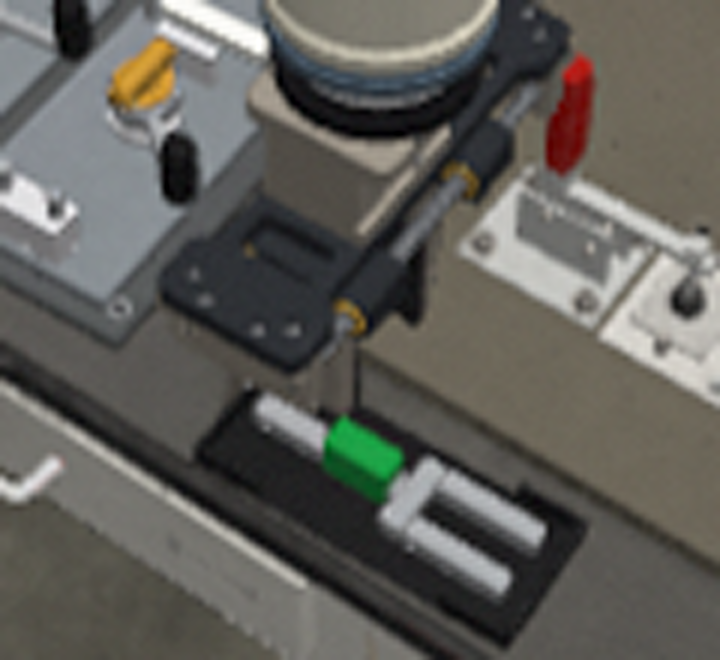

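```bash
python3 -m crank '[{"x":1,"y":-1,"z":-35,"spin":0,"jaw":42},{"x":2,"y":-2,"z":-65,"spin":0,"jaw":42},{"x":2,"y":-2,"z":-82,"spin":0,"jaw":42},{"x":2,"y":-2,"z":-93,"spin":0,"jaw":42},{"x":2,"y":-2,"z":-93,"spin":0,"jaw":42}]'
```

```text
clock: 3.03
eef_pos: [0.4303, -0.1841, 0.0068]
eef_rot: [-2.192, -2.243, 0.003]
wrist_force: [-0.7, 0.2, 0.5]
grip_width: 0.042
```

```bash
python3 -m crank '[{"x":0,"y":0,"z":0,"spin":0,"jaw":25},{"x":0,"y":0,"z":0,"spin":0,"jaw":10},{"x":0,"y":0,"z":0,"spin":0,"jaw":10},{"x":0,"y":0,"z":0,"spin":0,"jaw":10},{"x":0,"y":0,"z":0,"spin":0,"jaw":10}]' 30;python3 -m crank '[{"x":0,"y":0,"z":20,"spin":0,"jaw":10},{"x":0,"y":0,"z":45,"spin":0,"jaw":10},{"x":0,"y":0,"z":80,"spin":0,"jaw":10},{"x":0,"y":0,"z":110,"spin":0,"jaw":10},{"x":0,"y":0,"z":110,"spin":0,"jaw":10}]'
python3 - <<'E'
from h import *
snap('top','a2',(262,200,328,256),10);snap('scene','a2s',(200,180,320,290),6)
E
```

```text
clock: 3.45
eef_pos: [0.4311, -0.1843, 0.0078]
eef_rot: [-2.193, -2.244, 0.002]
wrist_force: [-0.8, 0.9, 9.0]
grip_width: 0.0168
clock: 3.87
eef_pos: [0.4341, -0.1856, 0.1231]
eef_rot: [2.193, 2.244, 0.003]
wrist_force: [1.2, -0.3, -0.3]
grip_width: 0.0167
```

View pics/a2s.png

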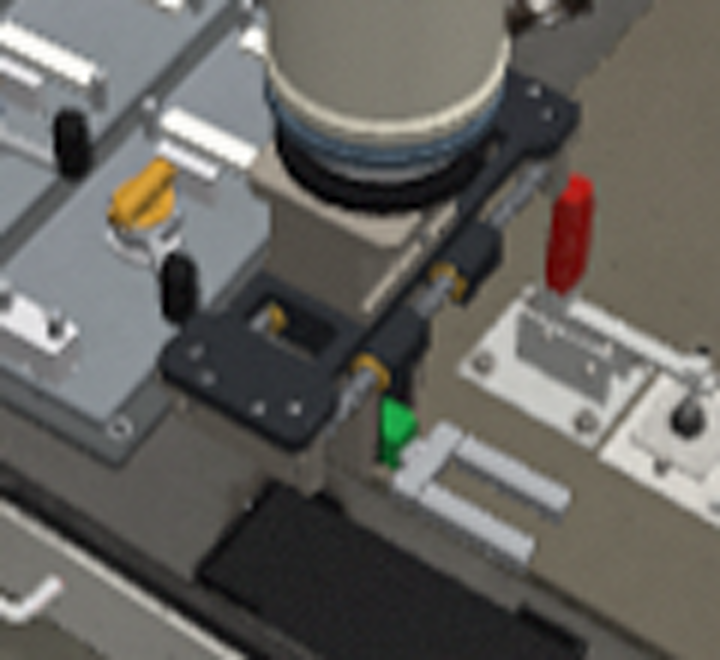

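View pics/a2.png

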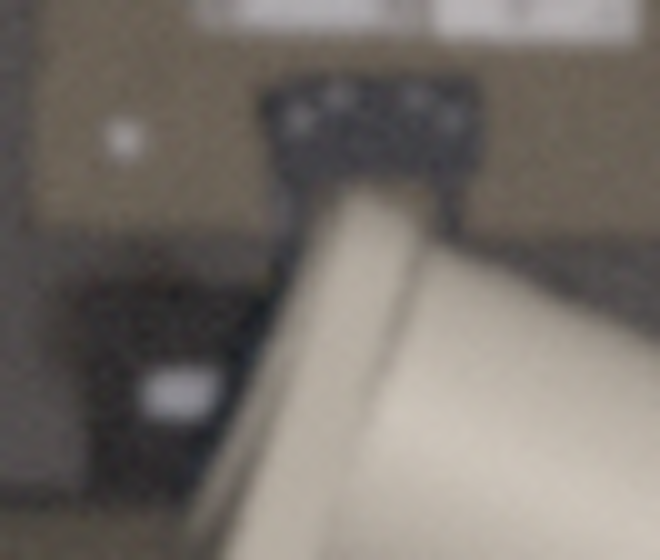

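```bash
cat > tgt.py <<'E'
from ov import *
p=np.load('fix.npy');w=p[3];print(p)
o=bot.get_obs();r=o['eef_rot'];phi=np.arctan2(r[1],r[0]);jaw=2*phi-np.pi/2;key=jaw-np.pi/2
spin=(w-key+np.pi)%(2*np.pi)-np.pi
print('tcp',o['eef_pos'].round(4),'spin',spin)
for k in(1,0,-1):
    t=W(p,k,[(-97-58,0,17+4.8)])[0];print(k,t.round(4),((t-o['eef_pos'])*1000).round(1), 'axis',W(p,k,[(-97,0,17)])[0].round(4))
E
python3 tgt.py
```

```text
[0.60878775 0.11313894 0.03936069 0.04198339 0.03430749]
tcp [ 0.4303 -0.184   0.1169] spin 1.590055250733844
1 [0.4495 0.2115 0.0612] [ 19.2 395.5 -55.8] axis [0.5075 0.214  0.0564]
0 [0.4539 0.1066 0.0612] [ 23.6 290.6 -55.8] axis [0.5119 0.1091 0.0564]
-1 [0.4583 0.0017 0.0612] [ 28.1 185.7 -55.8] axis [0.5163 0.0042 0.0564]
```

```bash
python3 -m crank '[{"x":2,"y":20,"z":10,"spin":0.12,"jaw":10},{"x":4,"y":40,"z":20,"spin":0.24,"jaw":10},{"x":6,"y":70,"z":25,"spin":0.36,"jaw":10},{"x":8,"y":100,"z":25,"spin":0.48,"jaw":10},{"x":8,"y":135,"z":25,"spin":0.6,"jaw":10}]';python3 -m crank '[{"x":2,"y":35,"z":0,"spin":0.12,"jaw":10},{"x":4,"y":70,"z":0,"spin":0.24,"jaw":10},{"x":6,"y":105,"z":0,"spin":0.36,"jaw":10},{"x":8,"y":140,"z":0,"spin":0.48,"jaw":10},{"x":8,"y":170,"z":0,"spin":0.6,"jaw":10}]';python3 tgt.py
```

```text
clock: 4.48
eef_pos: [0.4377, -0.0482, 0.1408]
eef_rot: [-1.425, -2.793, 0.006]
wrist_force: [0.7, -0.1, -2.4]
grip_width: 0.0162
clock: 4.9
eef_pos: [0.4446, 0.1238, 0.1391]
eef_rot: [-0.526, -3.09, 0.01]
wrist_force: [0.5, 0.1, -0.6]
grip_width: 0.0167
[0.60878775 0.11313894 0.03936069 0.04198339 0.03430749]
tcp [0.4448 0.1251 0.1391] spin 0.3771999827906889
1 [0.4495 0.2115 0.0612] [  4.7  86.4 -78. ] axis [0.5075 0.214  0.0564]
0 [0.4539 0.1066 0.0612] [  9.1 -18.5 -78. ] axis [0.5119 0.1091 0.0564]
-1 [0.4583 0.0017 0.0612] [  13.5 -123.4  -78. ] axis [0.5163 0.0042 0.0564]
```

```bash
python3 -m crank '[{"x":1,"y":25,"z":-10,"spin":0.12,"jaw":10},{"x":2,"y":50,"z":-20,"spin":0.24,"jaw":10},{"x":4,"y":75,"z":-28,"spin":0.36,"jaw":10},{"x":5,"y":86,"z":-34,"spin":0.377,"jaw":10},{"x":5,"y":86,"z":-34,"spin":0.377,"jaw":10}]';python3 tgt.py
python3 - <<'E'
from h import *
snap('top','b1',(148,155,255,247),7);snap('scene','b1s',(128,130,275,240),5.4)
E
```

```text
clock: 5.42
eef_pos: [0.4488, 0.2118, 0.1029]
eef_rot: [0.065, -3.132, 0.013]
wrist_force: [0.1, -0.1, -1.5]
grip_width: 0.0165
[0.60878775 0.11313894 0.03936069 0.04198339 0.03430749]
tcp [0.449  0.2101 0.1041] spin 0.002774922705992111
1 [0.4495 0.2115 0.0612] [  0.6   1.4 -43. ] axis [0.5075 0.214  0.0564]
0 [0.4539 0.1066 0.0612] [   5.  -103.5  -43. ] axis [0.5119 0.1091 0.0564]
-1 [0.4583 0.0017 0.0612] [   9.4 -208.4  -43. ] axis [0.5163 0.0042 0.0564]
```

View pics/b1.png

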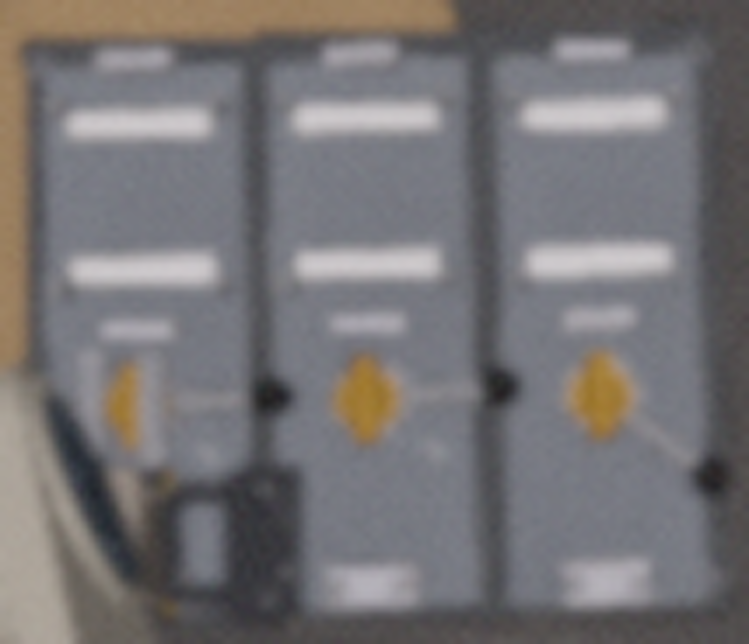

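View pics/b1s.png

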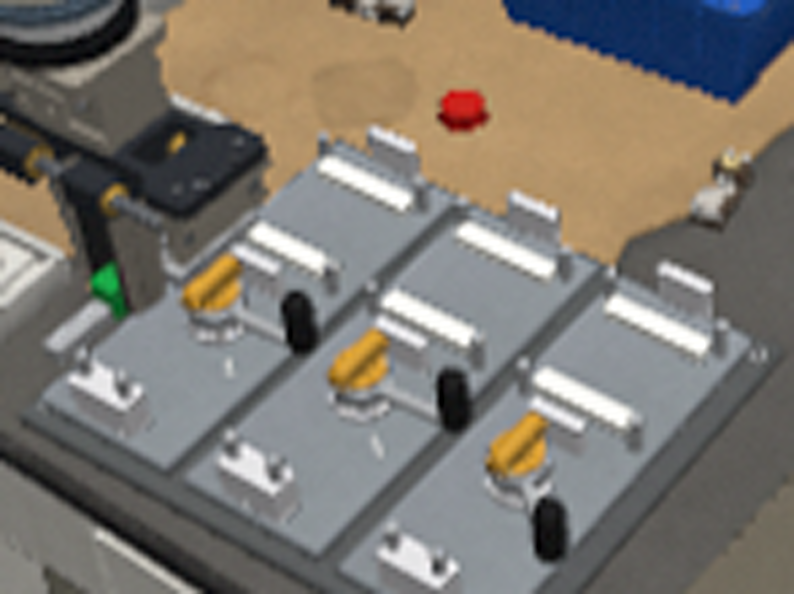

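```bash
cat > kov.py <<'E'
import sys
from h import *
def keyov(tag,L=58,dz=-.0048,boxes=None):
    o=bot.get_obs();r=o['eef_rot'];phi=np.arctan2(r[1],r[0]);h=2*phi-np.pi
    P=o['eef_pos'];u=np.array([np.cos(h),np.sin(h),0]);v=np.array([-u[1],u[0],0]);O=P+u*L/1000+[0,0,dz]
    out=[(26,19),(26,8),(-24,8),(-24,-8),(26,-8),(26,-19),(-36,-19),(-36,-6),(-111,-6),(-111,6),(-36,6),(-36,19),(26,19)]
    for n,b,s in(('top',(148,155,255,247),7),('scene',(118,130,265,240),5.4)):
        c=bot.read_camera(n);im=cv2.resize(c['image'][:,:,::-1][b[1]:b[3],b[0]:b[2]],None,fx=s,fy=s,interpolation=cv2.INTER_CUBIC)
        for z,col in((0,(0,255,0)),(.012,(0,0,255))):
            uv=((proj(c,[O+u*a/1000+v*e/1000+[0,0,z] for a,e in out])-b[:2]+.5)*s-.5).round().astype(int)
            cv2.polylines(im,[uv.reshape(-1,1,2)],False,col,1,cv2.LINE_AA)
        cv2.imwrite(f'pics/{tag}{n[0]}.png',im)
keyov(sys.argv[1])
E
python3 kov.py k1
```

```text
(no output)
```

View pics/k1t.png

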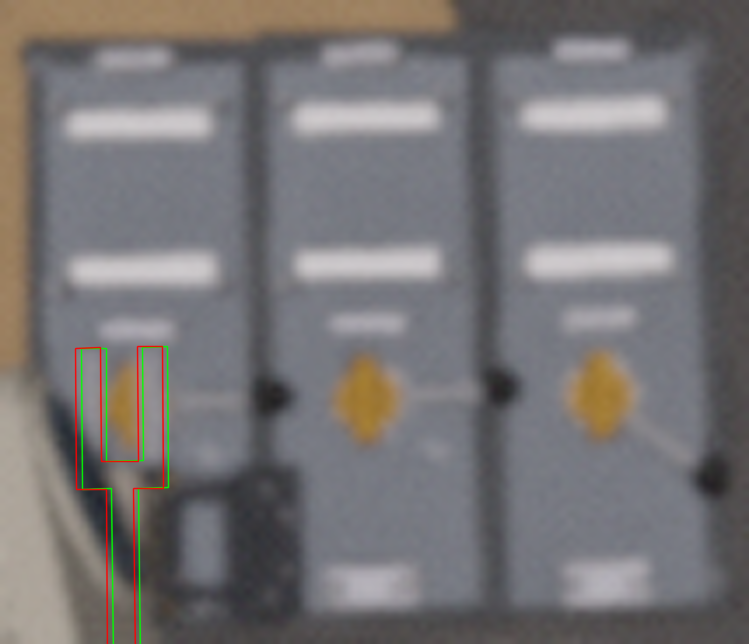

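View pics/k1s.png

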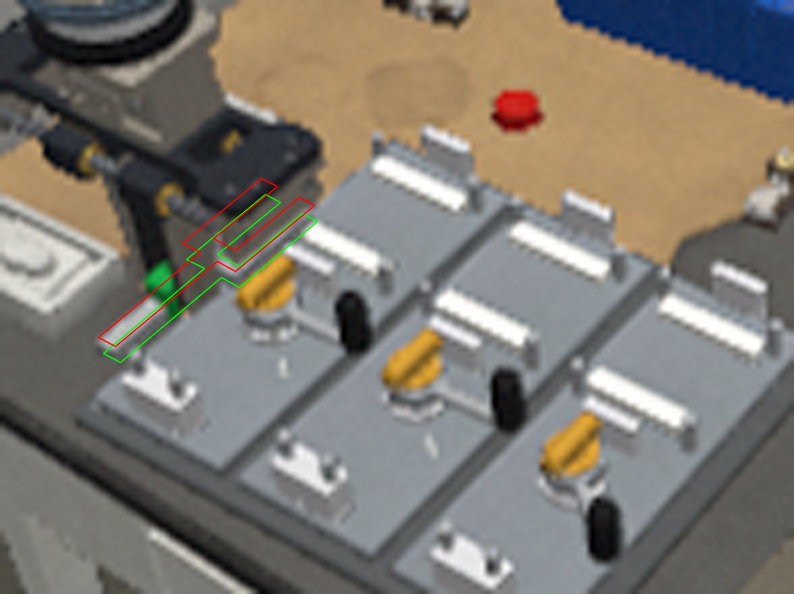

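```bash
python3 -m crank '[{"x":0,"y":-0.5,"z":-12,"spin":0,"jaw":10},{"x":0,"y":-0.5,"z":-22,"spin":0,"jaw":10},{"x":0,"y":-0.5,"z":-25,"spin":0,"jaw":10},{"x":0,"y":-0.5,"z":-25,"spin":0,"jaw":10}]';python3 kov.py k2; python3 tgt.py
```

```text
clock: 6.05
eef_pos: [0.4492, 0.2088, 0.0796]
eef_rot: [0.06, -3.133, 0.012]
wrist_force: [0.0, 0.4, -1.8]
grip_width: 0.0168
[0.60878775 0.11313894 0.03936069 0.04198339 0.03430749]
tcp [0.4502 0.2096 0.0808] spin 0.002926360505281167
1 [0.4495 0.2115 0.0612] [ -0.7   1.9 -19.6] axis [0.5075 0.214  0.0564]
0 [0.4539 0.1066 0.0612] [   3.7 -103.   -19.6] axis [0.5119 0.1091 0.0564]
-1 [0.4583 0.0017 0.0612] [   8.1 -207.9  -19.6] axis [0.5163 0.0042 0.0564]
```

View pics/k2t.png

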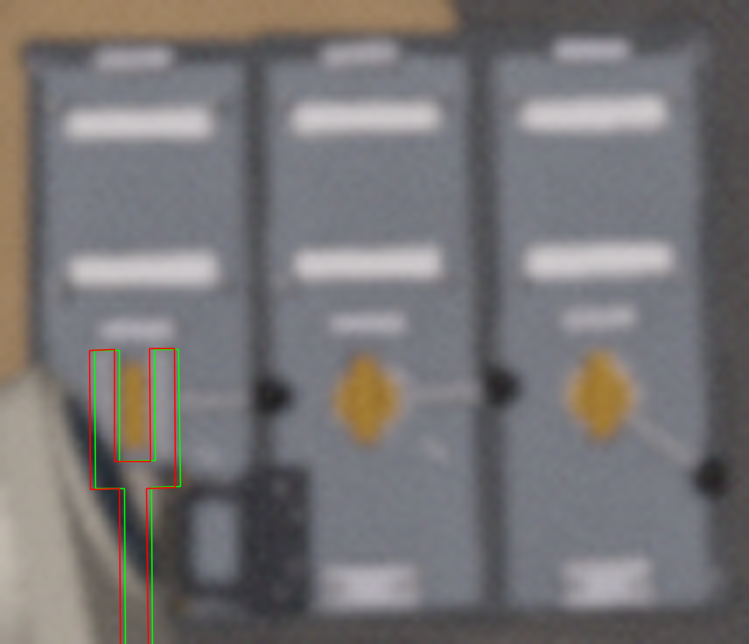

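View pics/k2s.png

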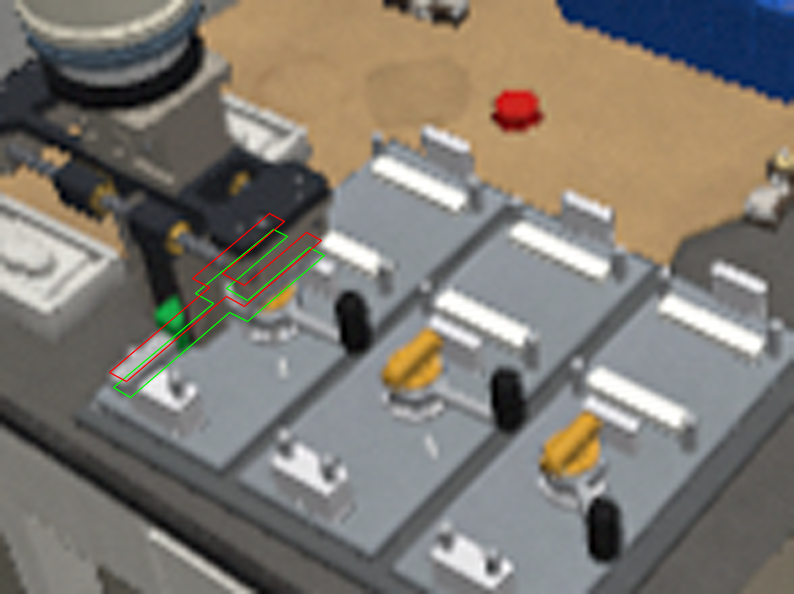

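```bash
for i in 1 2; do python3 -m crank '[{"x":0,"y":0,"z":-3,"spin":0,"jaw":10},{"x":0,"y":0,"z":-5,"spin":0,"jaw":10},{"x":0,"y":0,"z":-5,"spin":0,"jaw":10}]'; done
```

```text
clock: 6.5
eef_pos: [0.45, 0.2096, 0.0755]
eef_rot: [0.061, -3.135, 0.011]
wrist_force: [1.1, -0.7, -1.9]
grip_width: 0.0167
clock: 6.75
eef_pos: [0.4501, 0.21, 0.0702]
eef_rot: [0.062, -3.136, 0.01]
wrist_force: [0.5, 2.9, -0.9]
grip_width: 0.0169
```

```bash
python3 -m crank '[{"x":0,"y":1,"z":0,"spin":0,"jaw":10},{"x":0,"y":1,"z":0,"spin":0,"jaw":10}]';python3 -m crank '[{"x":0,"y":0,"z":-2,"spin":0,"jaw":10},{"x":0,"y":0,"z":-4,"spin":0,"jaw":10},{"x":0,"y":0,"z":-4,"spin":0,"jaw":10}]'
```

```text
clock: 6.92
eef_pos: [0.45, 0.2109, 0.0701]
eef_rot: [0.062, -3.135, 0.01]
wrist_force: [-0.2, 0.6, -1.3]
grip_width: 0.0169
clock: 7.17
eef_pos: [0.4496, 0.2107, 0.0656]
eef_rot: [0.062, -3.134, 0.011]
wrist_force: [-0.8, 0.4, -1.6]
grip_width: 0.0166
```

Contact resolved; continuing down in small steps.

```bash
for i in 1 2 3; do python3 -m crank '[{"x":0,"y":0,"z":-1,"spin":0,"jaw":10},{"x":0,"y":0,"z":-2,"spin":0,"jaw":10},{"x":0,"y":0,"z":-2,"spin":0,"jaw":10}]' | egrep 'pos|force'; done
```

```text
eef_pos: [0.4495, 0.2106, 0.0638]
wrist_force: [-0.8, -0.0, 3.0]
eef_pos: [0.4496, 0.2106, 0.0637]
wrist_force: [-7.7, -3.7, 27.6]
eef_pos: [0.4496, 0.2106, 0.0636]
wrist_force: [-9.0, -4.0, 30.8]
```

```bash
python3 -m crank '[{"x":0,"y":0,"z":0.5,"spin":0,"jaw":10},{"x":0,"y":0,"z":0.5,"spin":0,"jaw":10}]' | egrep 'pos|force';python3 kov.py k3
```

```text
eef_pos: [0.45, 0.2108, 0.0647]
wrist_force: [0.3, -0.4, -1.9]
```

View pics/k3t.png

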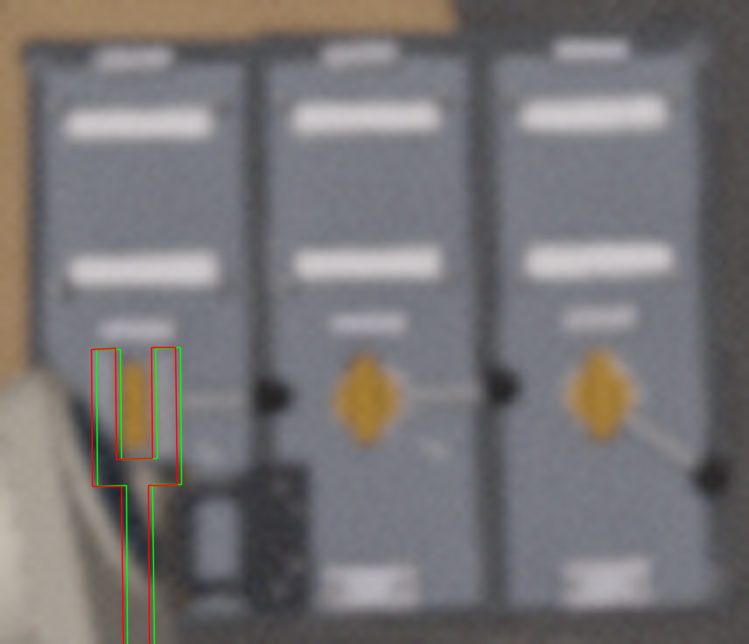

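View pics/k3s.png

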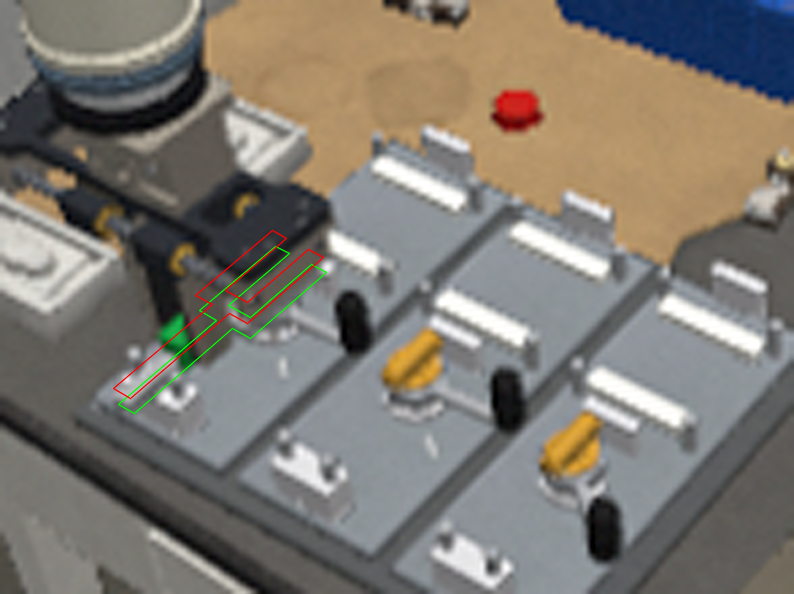

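```bash
python3 -m crank '[{"x":0,"y":0,"z":-0.5,"spin":0,"jaw":20},{"x":0,"y":0,"z":-0.5,"spin":0,"jaw":32},{"x":0,"y":0,"z":-0.5,"spin":0,"jaw":42},{"x":0,"y":0,"z":-0.5,"spin":0,"jaw":42},{"x":0,"y":0,"z":-0.5,"spin":0,"jaw":42}]' | egrep 'pos|force|wid'; python3 -m crank '[{"x":0,"y":0,"z":20,"spin":0,"jaw":42},{"x":0,"y":0,"z":50,"spin":0,"jaw":20},{"x":20,"y":-10,"z":70,"spin":0,"jaw":0},{"x":50,"y":-20,"z":80,"spin":0,"jaw":0},{"x":80,"y":-40,"z":80,"spin":0,"jaw":0}]' | egrep 'pos|force|wid'
```

```text
eef_pos: [0.4497, 0.2106, 0.0634]
wrist_force: [-0.2, -0.4, 0.1]
grip_width: 0.0416
eef_pos: [0.5321, 0.1719, 0.1466]
wrist_force: [1.9, 1.9, -0.1]
grip_width: 0.0174
```

```bash
python3 -m crank '[{"x":9,"y":-20,"z":0,"spin":0,"jaw":0},{"x":9,"y":-20,"z":-20,"spin":0,"jaw":0},{"x":9,"y":-20,"z":-50,"spin":0,"jaw":0},{"x":9,"y":-20,"z":-50,"spin":0,"jaw":0}]' | egrep 'pos|force|wid'
cat > see.py <<'E'
import sys
from h import *
snap('top',sys.argv[1]+'t',(148,155,255,247),7);snap('scene',sys.argv[1]+'s',(118,130,265,240),5.4)
o=bot.get_obs();print(o['eef_pos'].round(4),o['wrist_force'].round(1),round(float(o['clock']),2))
E
python3 see.py c1
```

```text
eef_pos: [0.5384, 0.1506, 0.0925]
wrist_force: [-2.4, 0.2, -0.8]
grip_width: 0.0005
[0.5402 0.1516 0.0961] [-0.2  0.2 -0.5] 9.45
```

View pics/c1s.png

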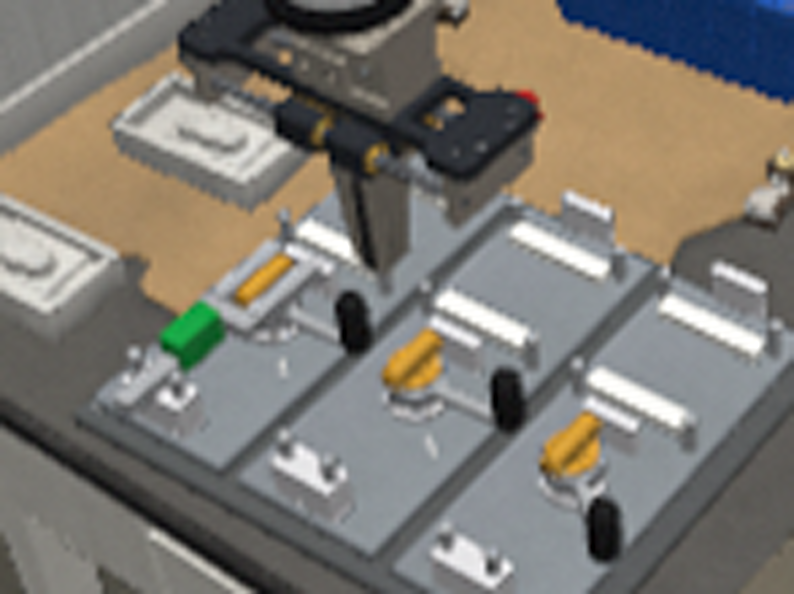

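View pics/c1t.png

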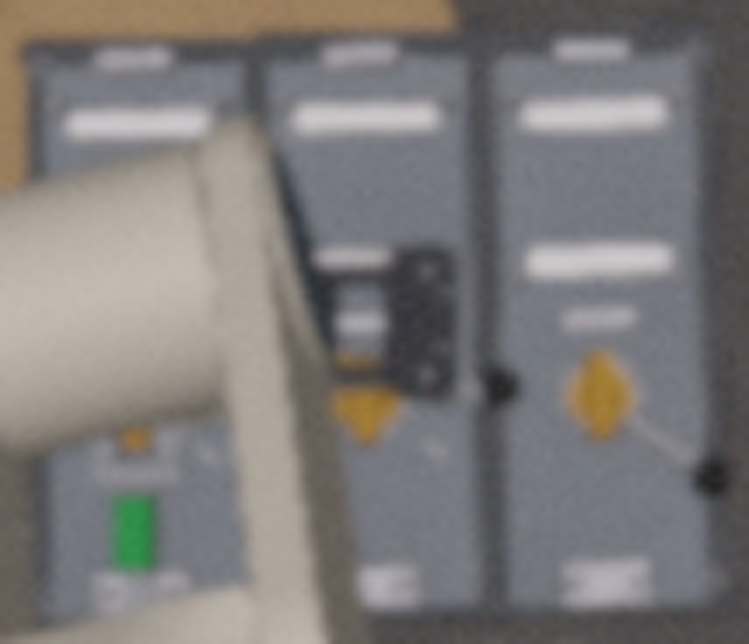

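```bash
python3 -m crank '[{"x":2,"y":0,"z":-20,"spin":0,"jaw":0},{"x":2,"y":0,"z":-33,"spin":0,"jaw":0},{"x":2,"y":0,"z":-33,"spin":0,"jaw":0}]' | egrep 'pos|force|wid';  python3 -m crank '[{"x":-2,"y":0,"z":0,"spin":0,"jaw":0},{"x":-4,"y":0,"z":0,"spin":0,"jaw":0},{"x":-6,"y":0,"z":0,"spin":0,"jaw":0},{"x":-8,"y":0,"z":0,"spin":0,"jaw":0}]' | egrep 'pos|force|wid'
```

```text
eef_pos: [0.5415, 0.1518, 0.0626]
wrist_force: [0.5, 0.3, 1.0]
grip_width: 0.0006
eef_pos: [0.5338, 0.152, 0.0637]
wrist_force: [0.7, 0.9, -0.1]
grip_width: 0.0001
```

```bash
python3 -m crank '[{"x":-4,"y":0,"z":0,"spin":0,"jaw":0},{"x":-8,"y":0,"z":0,"spin":0,"jaw":0},{"x":-12,"y":0,"z":0,"spin":0,"jaw":0},{"x":-15,"y":0,"z":0,"spin":0,"jaw":0}]' | egrep 'pos|force|wid'; python3 -m crank '[{"x":-4,"y":1,"z":0,"spin":0,"jaw":0},{"x":-8,"y":2,"z":0,"spin":0,"jaw":0},{"x":-12,"y":3,"z":0,"spin":0,"jaw":0},{"x":-15,"y":4,"z":0,"spin":0,"jaw":0}]' | egrep 'pos|force|wid'; python3 see.py c2
```

```text
eef_pos: [0.5207, 0.1515, 0.0646]
wrist_force: [8.1, -6.3, -1.8]
grip_width: 0.0005
eef_pos: [0.5081, 0.155, 0.0657]
wrist_force: [8.1, -5.4, -1.2]
grip_width: 0.0006
[0.5076 0.1552 0.0657] [ 6.6 -4.4 -0.2] 10.8
```

View pics/c2s.png

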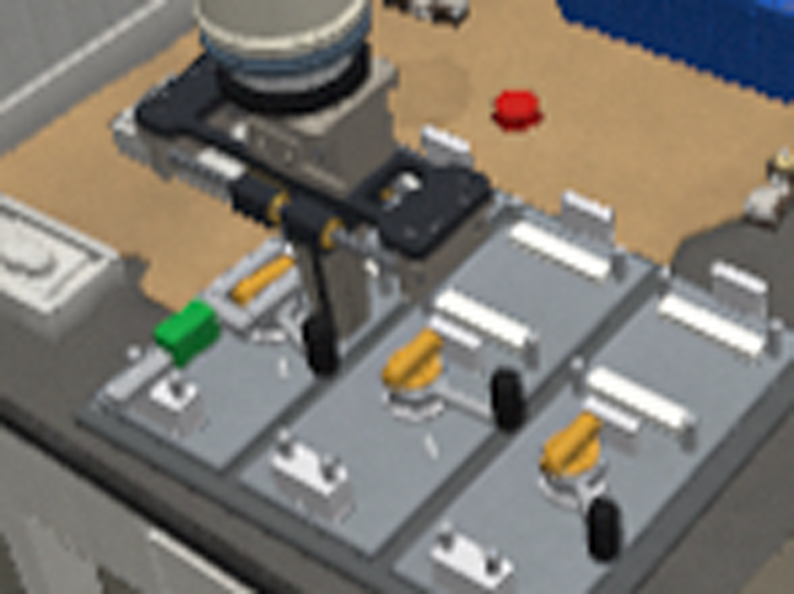

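```bash
python3 -m crank '[{"x":-4,"y":2,"z":-1,"spin":0,"jaw":0},{"x":-7,"y":4,"z":-2,"spin":0,"jaw":0},{"x":-10,"y":6,"z":-2,"spin":0,"jaw":0},{"x":-12,"y":7,"z":-2,"spin":0,"jaw":0}]' | egrep 'pos|force|wid'; for i in 1 2 ; do python3 -m crank '[{"x":-2,"y":1.5,"z":0,"spin":0,"jaw":0},{"x":-4,"y":3,"z":0,"spin":0,"jaw":0}]' | egrep 'pos|force|wid'; done
```

```text
eef_pos: [0.4981, 0.1622, 0.065]
wrist_force: [7.2, -5.9, 1.3]
grip_width: 0.0002
eef_pos: [0.4964, 0.165, 0.0661]
wrist_force: [7.8, -6.5, -0.1]
grip_width: 0.0004
eef_pos: [0.4946, 0.1681, 0.0672]
wrist_force: [8.5, -4.3, -1.3]
grip_width: 0.0005
```

```bash
for i in 1 2 3; do python3 -m crank '[{"x":-3,"y":1,"z":-1,"spin":0,"jaw":0},{"x":-5,"y":1.5,"z":-1,"spin":0,"jaw":0},{"x":-5,"y":1.5,"z":-1,"spin":0,"jaw":0}]' | egrep 'pos|force'; done; python3 see.py c3
```

```text
eef_pos: [0.492, 0.17, 0.0674]
wrist_force: [7.9, -1.7, -0.6]
eef_pos: [0.4895, 0.1719, 0.0676]
wrist_force: [7.6, -1.0, -2.0]
eef_pos: [0.4872, 0.1739, 0.0678]
wrist_force: [8.1, -2.1, -1.6]
[0.4871 0.1739 0.0678] [ 7.4 -1.5 -1.6] 12.32
```

View pics/c3s.png

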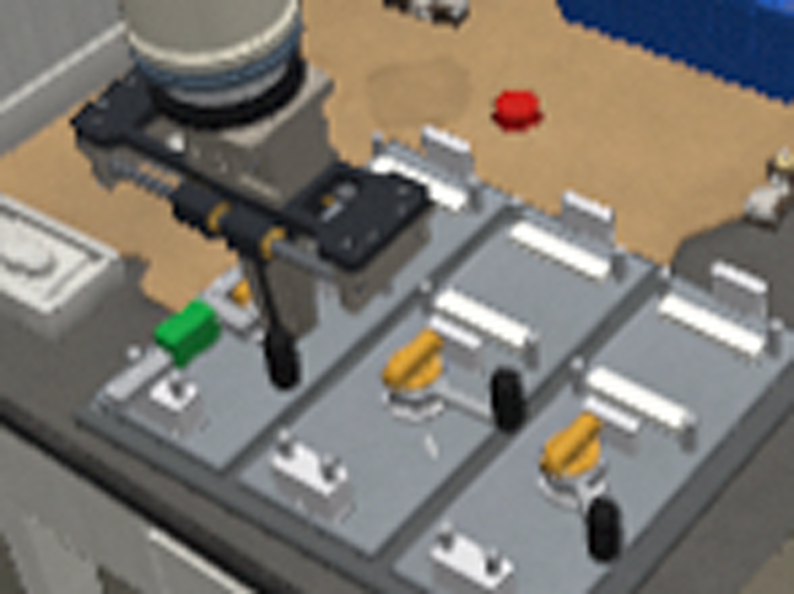

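```bash
for i in 1 2 3; do python3 -m crank '[{"x":-3,"y":-1,"z":-1,"spin":0,"jaw":0},{"x":-6,"y":-1.5,"z":-2,"spin":0,"jaw":0},{"x":-6,"y":-1.5,"z":-2,"spin":0,"jaw":0}]' | egrep 'pos|force'; done; python3 see.py c4
```

```text
eef_pos: [0.4859, 0.1743, 0.0678]
wrist_force: [11.2, 4.6, -1.3]
eef_pos: [0.4849, 0.175, 0.068]
wrist_force: [11.2, 5.4, -1.3]
eef_pos: [0.4841, 0.1756, 0.0683]
wrist_force: [12.4, 4.8, -1.2]
[0.4841 0.1757 0.0683] [12.1  5.3 -0.6] 13.17
```

View pics/c4s.png

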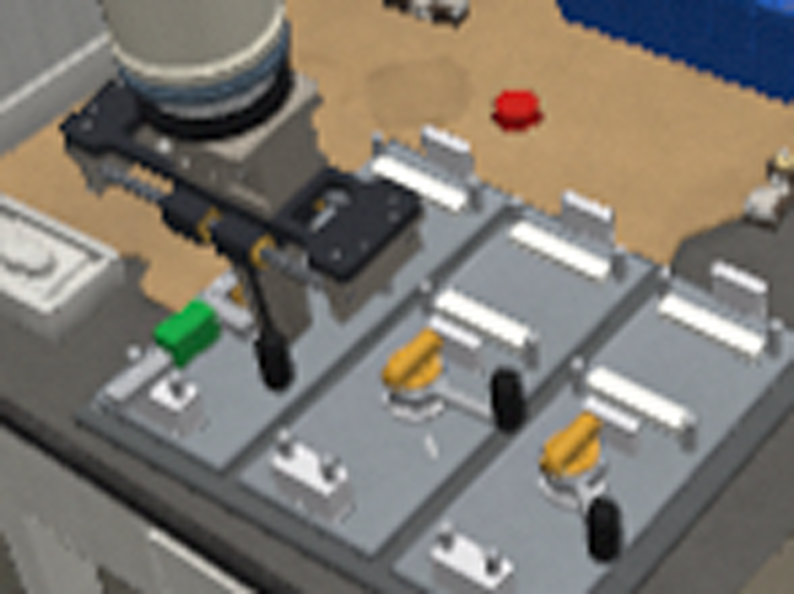

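```bash
python3 -m crank '[{"x":6,"y":-4,"z":0,"spin":0,"jaw":0},{"x":14,"y":-10,"z":0,"spin":0,"jaw":0},{"x":16,"y":-20,"z":30,"spin":-0.12,"jaw":0},{"x":16,"y":-30,"z":40,"spin":-0.24,"jaw":0},{"x":16,"y":-37,"z":40,"spin":-0.36,"jaw":0}]' | egrep 'pos|force';python3 -m crank '[{"x":0,"y":0,"z":0,"spin":-0.12,"jaw":0},{"x":0,"y":0,"z":0,"spin":-0.24,"jaw":0},{"x":0,"y":0,"z":0,"spin":-0.36,"jaw":0},{"x":0,"y":0,"z":0,"spin":-0.36,"jaw":0}]' | egrep 'pos|force'; python3 see.py c5
```

```text
eef_pos: [0.5013, 0.1377, 0.1105]
wrist_force: [-0.4, 0.2, -0.0]
eef_pos: [0.5011, 0.1372, 0.1104]
wrist_force: [0.4, 0.2, 0.6]
[0.501  0.1373 0.1103] [-0.2  0.1  0. ] 14.02
```

View pics/c5s.png

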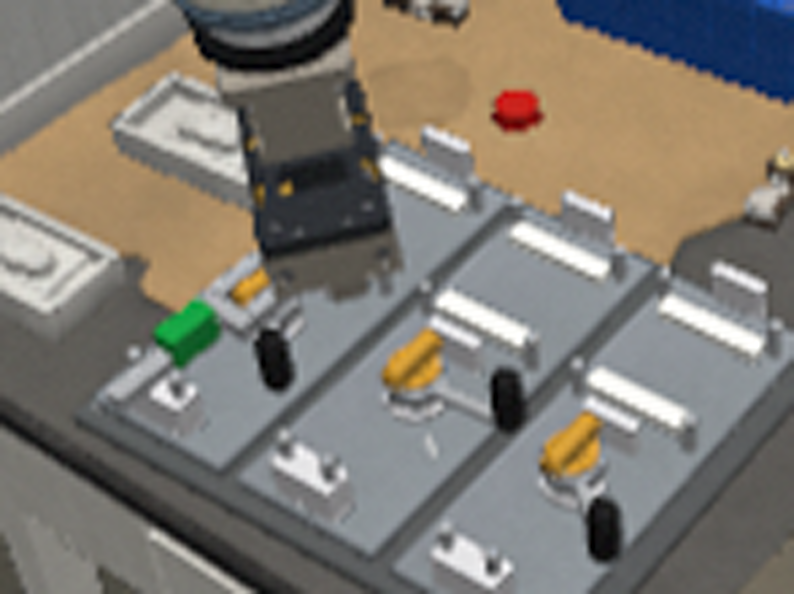

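View pics/c5t.png

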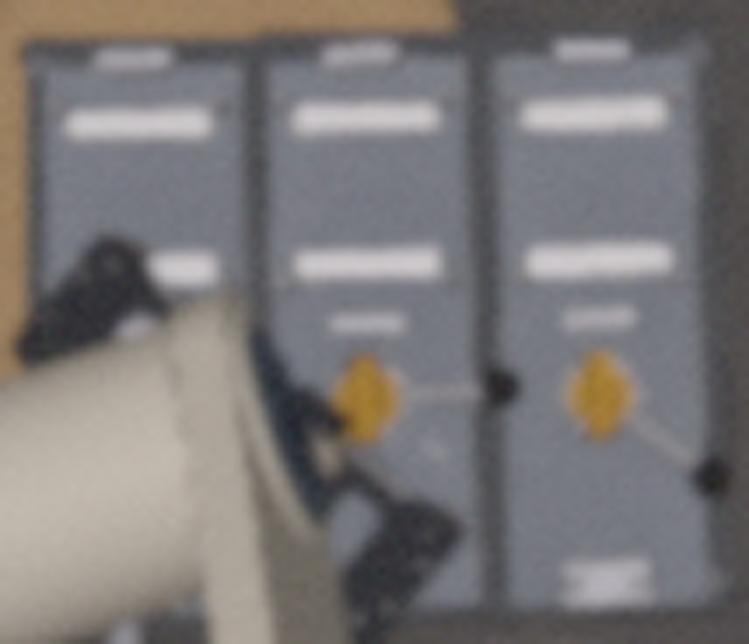

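```bash
python3 -m crank '[{"x":-5,"y":-40,"z":20,"spin":0,"jaw":0},{"x":-5,"y":-80,"z":30,"spin":0,"jaw":0},{"x":-5,"y":-120,"z":40,"spin":0,"jaw":0},{"x":-5,"y":-160,"z":40,"spin":0,"jaw":0},{"x":-5,"y":-200,"z":40,"spin":0,"jaw":0}]' | egrep 'pos|force'; python3 see.py c6
```

```text
eef_pos: [0.4959, -0.0646, 0.1511]
wrist_force: [1.1, 0.2, 0.2]
[ 0.4956 -0.0677  0.1506] [ 0.2  0.8 -0.1] 14.53
```

View pics/c6t.png

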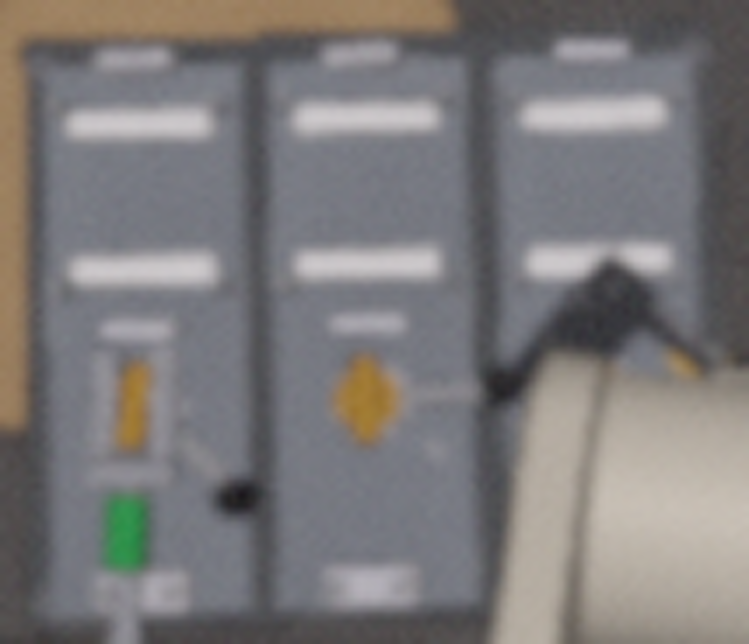

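View pics/c6s.png

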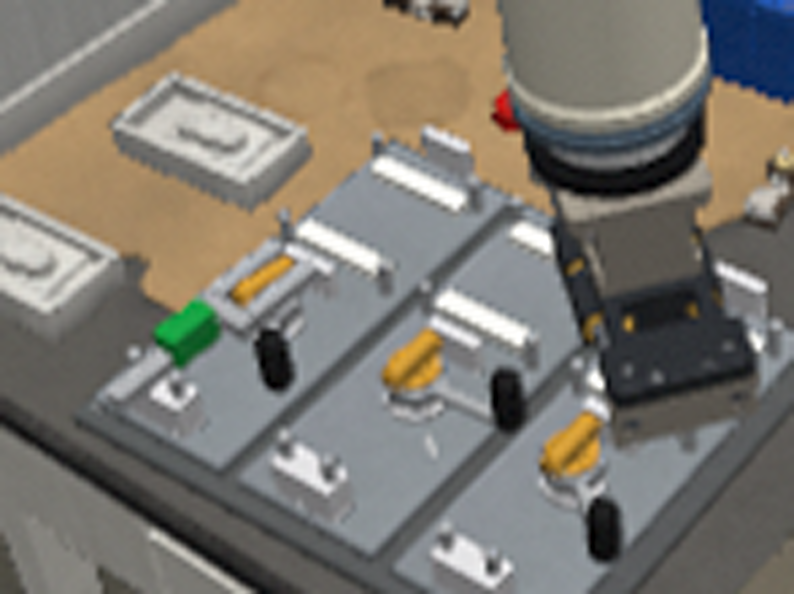

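```bash
python3 -m crank '[{"x":0,"y":40,"z":0,"spin":0,"jaw":0},{"x":0,"y":80,"z":0,"spin":0,"jaw":0},{"x":0,"y":120,"z":0,"spin":0,"jaw":0},{"x":0,"y":160,"z":0,"spin":0,"jaw":0},{"x":-2,"y":200,"z":-20,"spin":0,"jaw":0}]' | egrep 'pos|force';python3 -m crank '[{"x":-2,"y":10,"z":-20,"spin":0,"jaw":0},{"x":-2,"y":11,"z":-40,"spin":0,"jaw":0},{"x":-2,"y":11,"z":-65,"spin":0,"jaw":0},{"x":-2,"y":11,"z":-70,"spin":0,"jaw":0}]' | egrep 'pos|force|rot'
```

```text
eef_pos: [0.4956, 0.1324, 0.1344]
wrist_force: [1.5, 0.1, 0.5]
eef_pos: [0.4909, 0.1435, 0.0613]
eef_rot: [1.004, 2.902, -0.029]
wrist_force: [-0.6, -0.1, -0.3]
```

```bash
python3 -m crank '[{"x":-4,"y":3,"z":0,"spin":0,"jaw":0},{"x":-8,"y":6,"z":0,"spin":0,"jaw":0},{"x":-8,"y":6,"z":0,"spin":0,"jaw":0}]' | egrep 'pos|force';for i in 1 2 3; do python3 -m crank '[{"x":-3,"y":2,"z":0,"spin":0,"jaw":0},{"x":-5,"y":3.5,"z":0,"spin":0,"jaw":0},{"x":-5,"y":3.5,"z":0,"spin":0,"jaw":0}]' | egrep 'pos|force'; done
```

```text
eef_pos: [0.4823, 0.1499, 0.062]
wrist_force: [0.1, -0.6, -0.7]
eef_pos: [0.4785, 0.1535, 0.0632]
wrist_force: [3.3, -3.0, -0.8]
eef_pos: [0.4747, 0.1568, 0.0643]
wrist_force: [4.2, -4.7, -3.9]
eef_pos: [0.4724, 0.159, 0.0653]
wrist_force: [14.8, -15.4, -11.8]
```

```bash
python3 -m crank '[{"x":6,"y":-5,"z":0,"spin":0,"jaw":0},{"x":14,"y":-12,"z":10,"spin":0,"jaw":0},{"x":18,"y":-30,"z":40,"spin":0,"jaw":0},{"x":18,"y":-70,"z":60,"spin":0,"jaw":0},{"x":18,"y":-110,"z":80,"spin":0,"jaw":0}]' | egrep 'pos|force';python3 -m crank '[{"x":0,"y":-40,"z":0,"spin":0,"jaw":0},{"x":0,"y":-80,"z":0,"spin":0,"jaw":0},{"x":0,"y":-120,"z":0,"spin":0,"jaw":0},{"x":0,"y":-130,"z":0,"spin":0,"jaw":0}]' | egrep 'pos|force'; python3 see.py c7
```

```text
eef_pos: [0.4912, 0.054, 0.1446]
wrist_force: [0.2, 0.2, 1.1]
eef_pos: [0.4914, -0.0803, 0.146]
wrist_force: [-0.3, 0.6, -0.6]
[ 0.4913 -0.0779  0.1454] [-0.2  1.2 -0.2] 17.13
```

View pics/c7t.png

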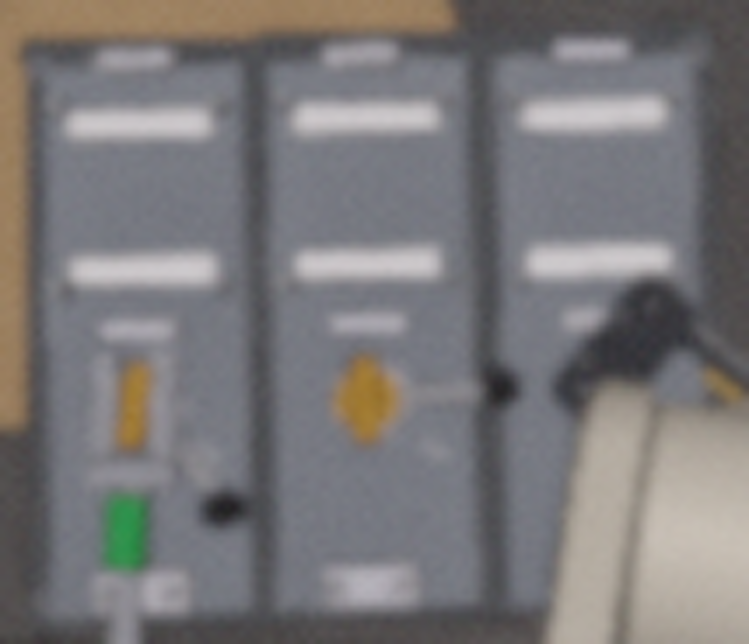

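View pics/c7s.png

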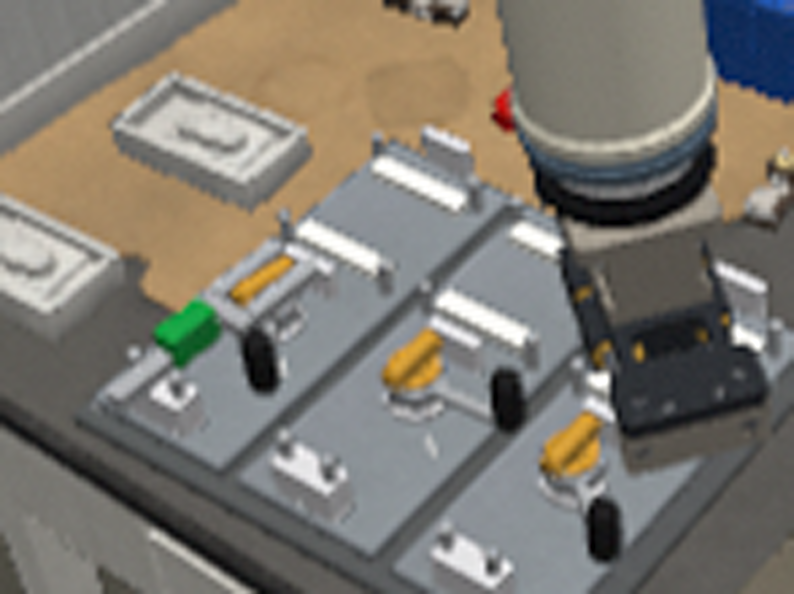

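```bash
cat > grn.py <<'E'
from h import *
ct=bot.read_camera('top');cs=bot.read_camera('scene')
for n,c in(('t',ct),('s',cs)):
    h=cv2.cvtColor(c['image'],cv2.COLOR_RGB2HSV);m=cv2.inRange(h,(50,110,50),(75,255,255))
    k,l,st,ce=cv2.connectedComponentsWithStats(m);i=1+np.argmax(st[1:,4])
    print(n,ce[i],back(ct if n=='t' else cs,ce[i],.083 if n=='t' else .076).round(4), cv2.minAreaRect(np.argwhere(l==i)[:,::-1].astype(np.float32)) if n=='t' else '')
E
python3 grn.py
```

```text
t [165.7 230.6] [[0.4514 0.2123 0.083 ]] ((165.5, 230.5), (9.0, 5.0), 90.0)
s [152.31868132 190.96703297] [[0.4469 0.2101 0.076 ]]
```

```bash
python3 -m crank '[{"x":-8,"y":40,"z":0,"spin":0.11,"jaw":0},{"x":-16,"y":80,"z":0,"spin":0.22,"jaw":20},{"x":-24,"y":120,"z":0,"spin":0.33,"jaw":42},{"x":-32,"y":160,"z":0,"spin":0.44,"jaw":42},{"x":-40,"y":200,"z":0,"spin":0.55,"jaw":42}]' | egrep 'pos|rot';python3 -m crank '[{"x":-1,"y":40,"z":0,"spin":0.1,"jaw":42},{"x":-1,"y":80,"z":0,"spin":0.1,"jaw":42},{"x":-1,"y":90,"z":-20,"spin":0.1,"jaw":42},{"x":-1,"y":90,"z":-40,"spin":0.1,"jaw":42},{"x":-1,"y":90,"z":-40,"spin":0.1,"jaw":42}]' | egrep 'pos|rot'
```

```text
eef_pos: [0.4499, 0.1278, 0.1452]
eef_rot: [0.157, 3.052, 0.015]
eef_pos: [0.4457, 0.2195, 0.1025]
eef_rot: [-0.002, 3.061, 0.019]
```

```bash
cat > tilt.py <<'E'
from h import *
o=bot.get_obs();R=cv2.Rodrigues(o['eef_rot'])[0];print('pos',o['eef_pos'].round(4),'toolz',R[:,2].round(3),'jaw',R[:,1].round(3),np.arctan2(R[1,1],R[0,1]).round(3),'q',o['joints'].round(3),'F',o['wrist_force'].round(1),'T',o['torque'].round(2))
E
python3 tilt.py
```

```text
pos [0.4457 0.2195 0.1025] toolz [ 0.081  0.013 -0.997] jaw [-0.002  1.     0.013] 1.573 q [ 0.473  0.266  2.06  -0.038  0.738 -1.072] F [-2.  -1.3 -1. ] T [-0.01  0.1  -0.01]
```

```bash
python3 -m crank '[{"x":4,"y":-6,"z":0,"spin":-0.012,"jaw":42},{"x":4,"y":-6,"z":-15,"spin":-0.012,"jaw":42},{"x":4,"y":-6,"z":-30,"spin":-0.012,"jaw":42},{"x":4,"y":-6,"z":-38,"spin":-0.012,"jaw":42},{"x":4,"y":-6,"z":-38,"spin":-0.012,"jaw":42}]' | egrep 'pos|force'; python3 tilt.py;python3 see.py d1
```

```text
eef_pos: [0.4496, 0.2136, 0.0642]
wrist_force: [-0.9, 3.2, -2.5]
pos [0.4496 0.2136 0.0642] toolz [ 0.08   0.012 -0.997] jaw [0.011 1.    0.013] 1.56 q [ 0.458  0.333  2.083 -0.041  0.649 -1.07 ] F [-0.9  3.2 -2.5] T [0.78 0.31 0.06]
[0.4496 0.2135 0.0649] [-1.   3.3 -2.4] 18.58
```

View pics/d1s.png

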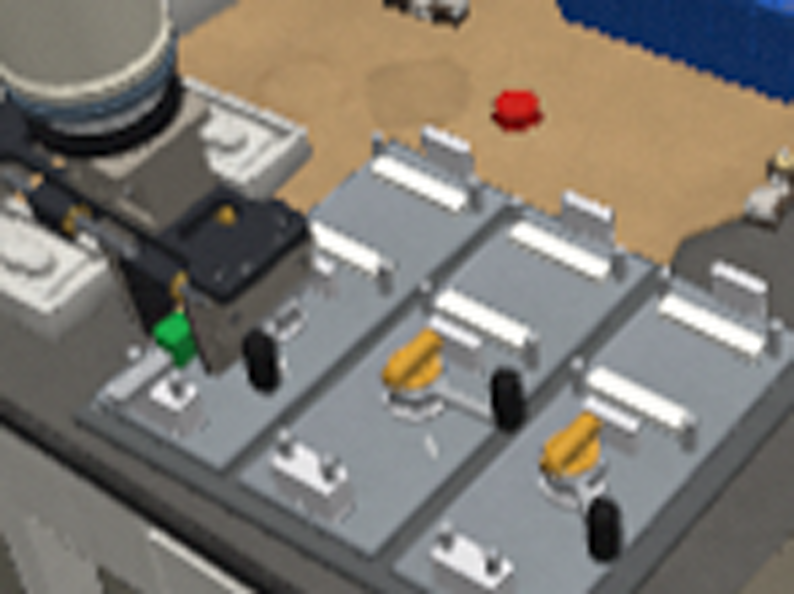

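```bash
python3 -m crank '[{"x":0,"y":0,"z":0,"spin":0,"jaw":25},{"x":0,"y":0,"z":0,"spin":0,"jaw":10},{"x":0,"y":0,"z":0,"spin":0,"jaw":10},{"x":0,"y":0,"z":0,"spin":0,"jaw":10},{"x":0,"y":0,"z":0,"spin":0,"jaw":10}]' 30| egrep 'pos|force|wid'; python3 -m crank '[{"x":0,"y":0,"z":8,"spin":0,"jaw":10},{"x":0,"y":0,"z":18,"spin":0,"jaw":10},{"x":0,"y":0,"z":35,"spin":0,"jaw":10},{"x":0,"y":-20,"z":60,"spin":0,"jaw":10},{"x":0,"y":-50,"z":60,"spin":0,"jaw":10}]'| egrep 'pos|force|wid'; python3 tilt.py; python3 see.py d2
```

```text
eef_pos: [0.4501, 0.2141, 0.0655]
wrist_force: [-1.7, 3.5, 4.2]
grip_width: 0.0166
eef_pos: [0.4528, 0.1657, 0.1299]
wrist_force: [1.3, 0.5, -1.2]
grip_width: 0.0169
pos [0.4528 0.1657 0.1299] toolz [ 0.087  0.015 -0.996] jaw [0.008 1.    0.016] 1.563 q [ 0.36   0.196  2.075 -0.023  0.783 -1.186] F [ 1.3  0.5 -1.2] T [ 0.01 -0.02 -0.  ]
[0.45   0.1616 0.127 ] [-0.1 -0.8 -1.8] 19.52
```

View pics/d2s.png

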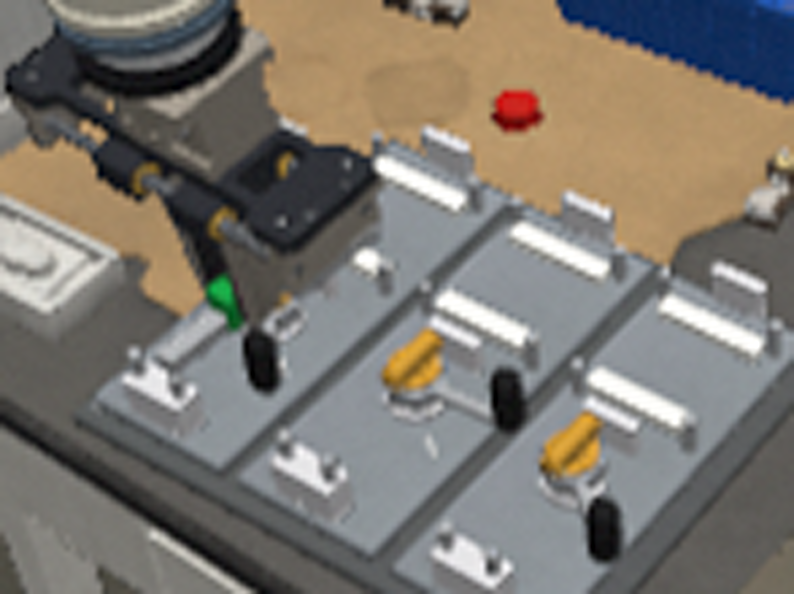

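View pics/d2t.png

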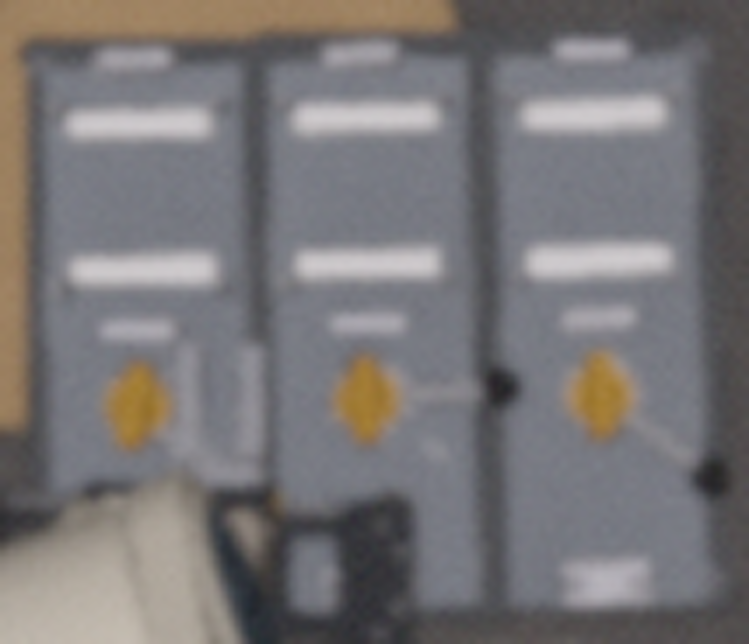

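```bash
python3 -m crank '[{"x":2,"y":-28,"z":0,"spin":0.05,"jaw":10},{"x":4,"y":-55,"z":0,"spin":0.05,"jaw":10},{"x":4,"y":-55.5,"z":-20,"spin":0.05,"jaw":10},{"x":4,"y":-55.5,"z":-40,"spin":0.05,"jaw":10},{"x":4,"y":-55.5,"z":-42,"spin":0.05,"jaw":10}]'| egrep 'pos|force|wid';python3 -m crank '[{"x":0,"y":0,"z":0,"spin":0,"jaw":10}]'|egrep 'pos'; python3 tilt.py; python3 see.py d3
```

```text
eef_pos: [0.4522, 0.1052, 0.083]
wrist_force: [-0.9, -0.4, -1.8]
grip_width: 0.0169
eef_pos: [0.4516, 0.1051, 0.0827]
pos [0.4516 0.1051 0.0827] toolz [ 0.076  0.015 -0.997] jaw [-0.036  0.999  0.012] 1.607 q [ 0.228  0.255  2.14  -0.005  0.669 -1.376] F [ 0.3 -0.6 -1.2] T [0.02 0.09 0.03]
[0.452  0.1054 0.0834] [ 0.6 -0.3 -0.3] 20.12
```

View pics/d3t.png

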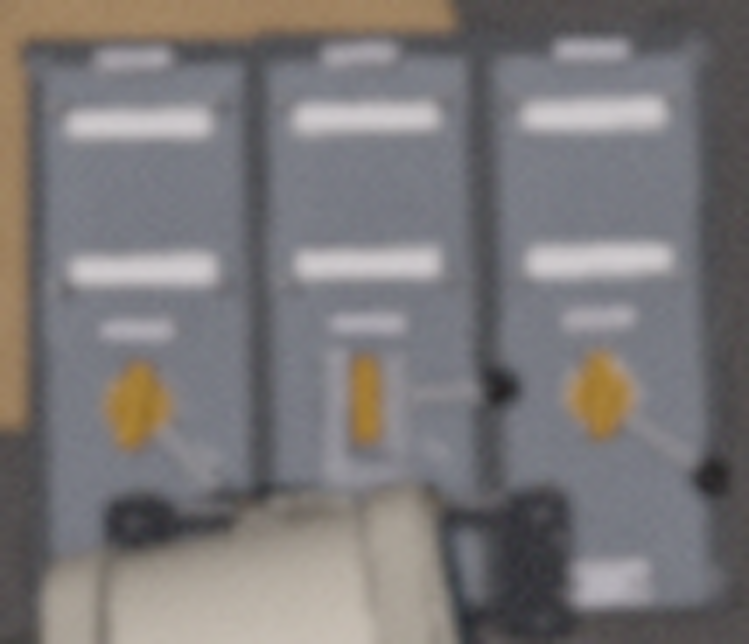

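View pics/d3s.png

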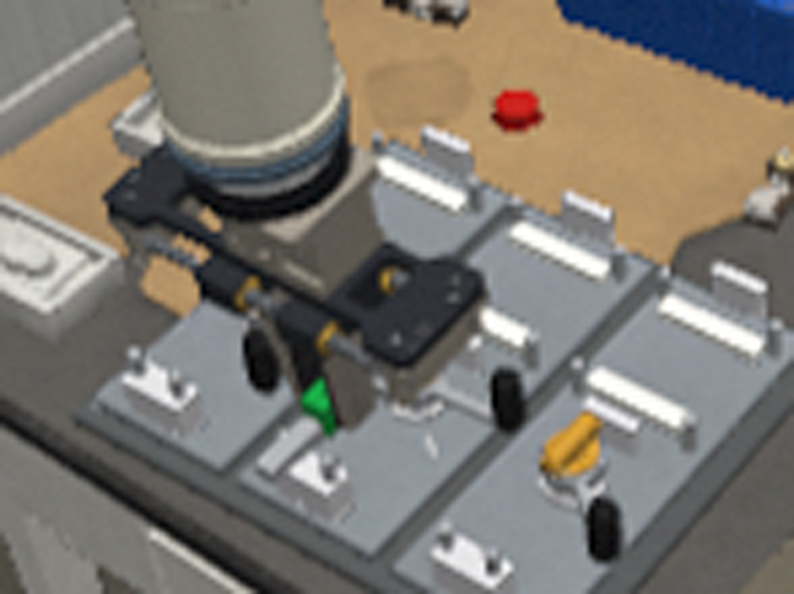

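```bash
python3 -m crank '[{"x":2,"y":0.5,"z":-4,"spin":0,"jaw":10},{"x":2,"y":0.5,"z":-8,"spin":0,"jaw":10},{"x":2,"y":0.5,"z":-12,"spin":0,"jaw":10},{"x":2,"y":0.5,"z":-14,"spin":0,"jaw":10},{"x":2,"y":0.5,"z":-14,"spin":0,"jaw":10}]'| egrep 'pos|force|wid'; for i in 1 2; do python3 -m crank '[{"x":0,"y":0,"z":-1,"spin":0,"jaw":10},{"x":0,"y":0,"z":-2,"spin":0,"jaw":10},{"x":0,"y":0,"z":-2,"spin":0,"jaw":10}]'| egrep 'pos|force|wid'; done
```

```text
eef_pos: [0.4537, 0.1059, 0.0689]
wrist_force: [-0.5, -0.1, -1.5]
grip_width: 0.0168
eef_pos: [0.4536, 0.1059, 0.0668]
wrist_force: [0.0, -0.0, -1.1]
grip_width: 0.0168
eef_pos: [0.4537, 0.1059, 0.0655]
wrist_force: [-5.0, -0.4, 10.6]
grip_width: 0.0169
```

```bash
python3 -m crank '[{"x":0,"y":0,"z":0.5,"spin":0,"jaw":20},{"x":0,"y":0,"z":0,"spin":0,"jaw":30},{"x":0,"y":0,"z":0,"spin":0,"jaw":36},{"x":0,"y":0,"z":0,"spin":0,"jaw":36},{"x":0,"y":0,"z":10,"spin":0,"jaw":36}]' | egrep 'pos|force|wid'; python3 -m crank '[{"x":0,"y":0,"z":25,"spin":0,"jaw":36},{"x":10,"y":-10,"z":60,"spin":-0.12,"jaw":20},{"x":30,"y":-20,"z":80,"spin":-0.24,"jaw":0},{"x":50,"y":-30,"z":80,"spin":-0.36,"jaw":0},{"x":70,"y":-40,"z":80,"spin":-0.48,"jaw":0}]' | egrep 'pos|force|wid'
for i in 1 2 3 4 5; do python3 -m crank '[{"x":0,"y":0,"z":0,"spin":-0.12,"jaw":0},{"x":0,"y":0,"z":0,"spin":-0.24,"jaw":0},{"x":0,"y":0,"z":0,"spin":-0.36,"jaw":0},{"x":0,"y":0,"z":0,"spin":-0.48,"jaw":0},{"x":0,"y":0,"z":0,"spin":-0.6,"jaw":0}]' | egrep 'pos'; done; python3 tilt.py; python3 see.py d4
```

```text
eef_pos: [0.4526, 0.1057, 0.0743]
wrist_force: [1.3, -0.7, 0.1]
grip_width: 0.036
eef_pos: [0.5245, 0.0654, 0.1561]
wrist_force: [-0.6, 0.8, -0.3]
grip_width: 0.0115
eef_pos: [0.5244, 0.0653, 0.1559]
eef_pos: [0.5242, 0.0653, 0.1556]
eef_pos: [0.5242, 0.0654, 0.1554]
eef_pos: [0.5241, 0.0654, 0.1551]
eef_pos: [0.524, 0.0654, 0.1548]
pos [0.524  0.0654 0.1548] toolz [-0.078  0.014 -0.997] jaw [-0.33  -0.944  0.013] -1.907 q [0.106 0.314 1.841 0.025 1.064 2.001] F [ 0.1 -0.6 -0.5] T [-0.    0.1  -0.03]
[0.524  0.0652 0.1548] [-0.7 -0.2  0.2] 24.05
```

View pics/d4s.png

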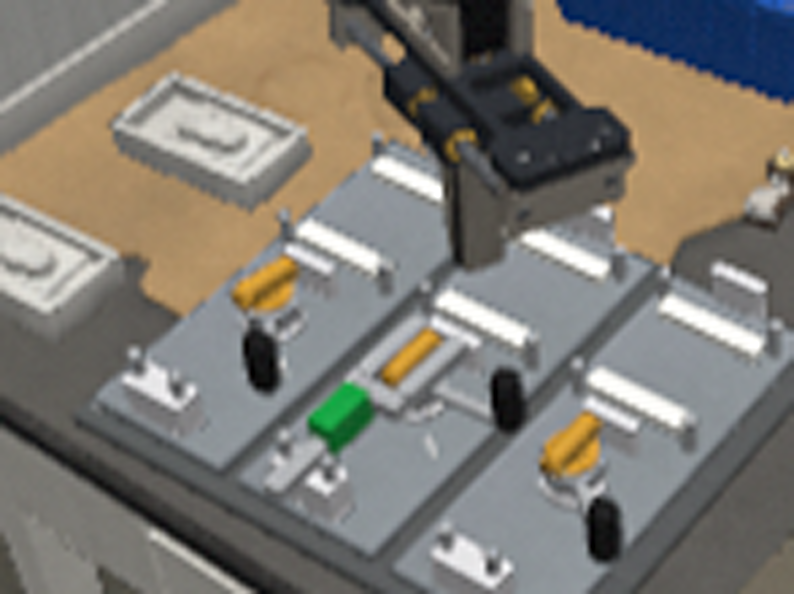

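```bash
python3 -m crank '[{"x":19,"y":-24,"z":0,"spin":0,"jaw":0},{"x":19,"y":-24,"z":-30,"spin":0,"jaw":0},{"x":19,"y":-24,"z":-65,"spin":0,"jaw":0},{"x":19,"y":-24,"z":-90,"spin":0,"jaw":0},{"x":19,"y":-24,"z":-92,"spin":0,"jaw":0}]' | egrep 'pos|force|wid'; python3 tilt.py; python3 see.py d5
```

```text
eef_pos: [0.5397, 0.0409, 0.0586]
wrist_force: [-1.3, 0.5, 0.1]
grip_width: 0.0002
pos [0.5397 0.0409 0.0586] toolz [-0.086  0.013 -0.996] jaw [-0.323 -0.946  0.015] -1.9 q [0.061 0.467 1.869 0.023 0.89  1.946] F [-1.3  0.5  0.1] T [0.02 0.15 0.02]
[0.5423 0.0412 0.0623] [-0.6  0.5  0.3] 24.57
```

View pics/d5s.png

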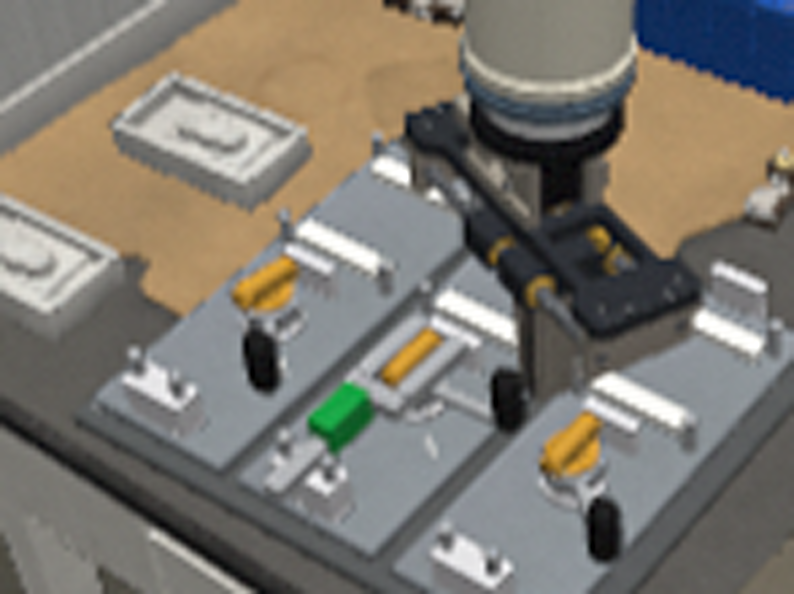

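```bash
python3 -m crank '[{"x":-7,"y":-0.5,"z":0,"spin":0,"jaw":0},{"x":-14,"y":-1,"z":0,"spin":-0.03,"jaw":0},{"x":-21,"y":-1.5,"z":0,"spin":-0.06,"jaw":0},{"x":-28,"y":-0.5,"z":0,"spin":-0.09,"jaw":0},{"x":-35,"y":1,"z":0,"spin":-0.12,"jaw":0}]' | egrep 'pos|force'; python3 tilt.py
```

```text
eef_pos: [0.5107, 0.0404, 0.0646]
wrist_force: [7.7, -12.6, -3.2]
pos [0.5107 0.0404 0.0646] toolz [-0.07   0.02  -0.997] jaw [-0.434 -0.901  0.012] -2.019 q [0.059 0.415 1.942 0.032 0.854 2.057] F [  7.7 -12.6  -3.2] T [-2.35 -1.32  0.23]
```

```bash
python3 see.py d6
```

```text
[0.5092 0.0408 0.0646] [ 3.5 -6.4 -2. ] 25.08
```

View pics/d6s.png

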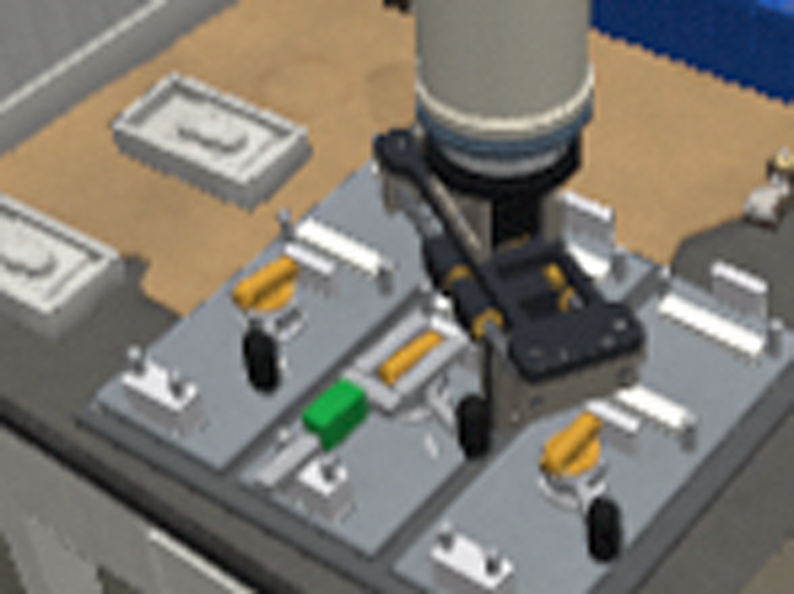

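```bash
python3 -m crank '[{"x":-7,"y":1.5,"z":-1,"spin":-0.03,"jaw":0},{"x":-13,"y":4,"z":-2,"spin":-0.06,"jaw":0},{"x":-19,"y":7.5,"z":-2,"spin":-0.09,"jaw":0},{"x":-25,"y":12,"z":-2,"spin":-0.12,"jaw":0},{"x":-29,"y":16,"z":-2,"spin":-0.15,"jaw":0}]' | egrep 'pos|force'; python3 tilt.py
```

```text
eef_pos: [0.4825, 0.0556, 0.0651]
wrist_force: [4.0, -10.7, 0.3]
pos [0.4825 0.0556 0.0651] toolz [-0.062  0.029 -0.998] jaw [-0.563 -0.827  0.011] -2.168 q [0.086 0.376 2.006 0.047 0.819 2.222] F [  4.  -10.7   0.3] T [-1.9  -0.57  0.13]
```

```bash
python3 -m crank '[{"x":-3,"y":2.5,"z":-1,"spin":0,"jaw":0},{"x":-6,"y":5,"z":-2,"spin":0,"jaw":0},{"x":-6,"y":5,"z":-2,"spin":0,"jaw":0}]' | egrep 'pos|force';python3 -m crank '[{"x":-3,"y":2.5,"z":-1,"spin":0,"jaw":0},{"x":-6,"y":5,"z":-2,"spin":0,"jaw":0},{"x":-6,"y":5,"z":-2,"spin":0,"jaw":0}]' | egrep 'pos|force'; python3 tilt.py
```

```text
eef_pos: [0.48, 0.0584, 0.0658]
wrist_force: [6.3, -17.1, 1.9]
eef_pos: [0.4795, 0.06, 0.0668]
wrist_force: [11.6, -26.3, -1.0]
pos [0.4795 0.06   0.0668] toolz [-0.041  0.019 -0.999] jaw [-0.554 -0.832  0.007] -2.158 q [0.104 0.361 2.025 0.032 0.795 2.239] F [ 11.6 -26.3  -1. ] T [-5.07 -2.13  0.3 ]
```

```bash
python3 see.py d7
```

```text
[0.4795 0.06   0.0667] [ 11.5 -26.8  -1.3] 26.1
```

View pics/d7s.png

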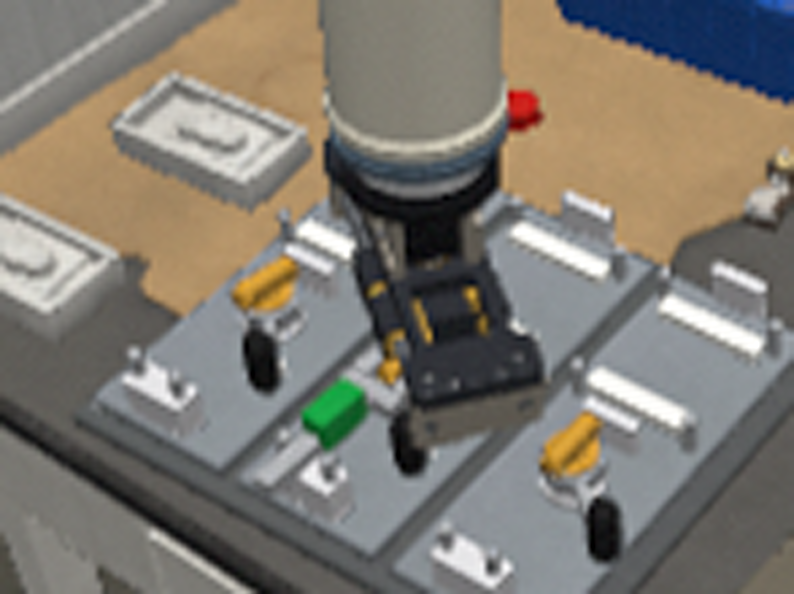

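View pics/d7t.png

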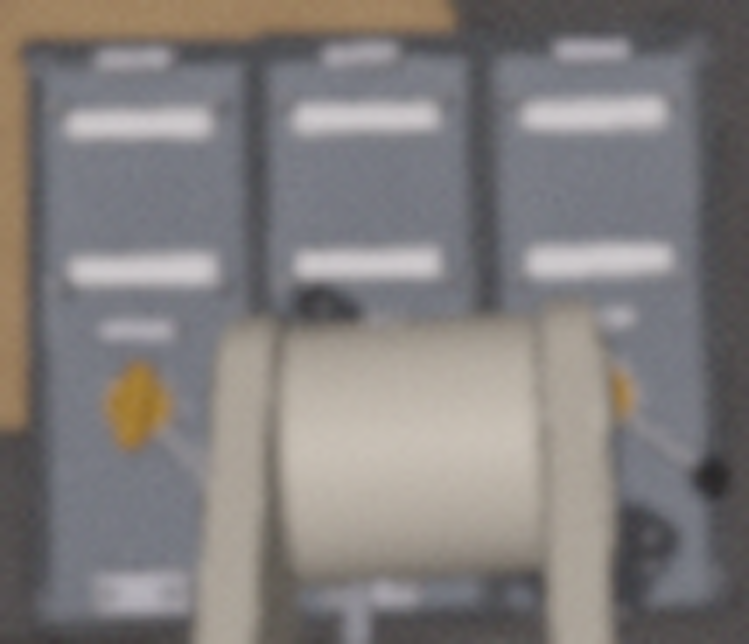

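```bash
python3 -m crank '[{"x":5,"y":-4,"z":0,"spin":0,"jaw":0},{"x":12,"y":-9,"z":5,"spin":0,"jaw":0},{"x":14,"y":-18,"z":40,"spin":0,"jaw":0},{"x":14,"y":-50,"z":60,"spin":0.1,"jaw":0},{"x":14,"y":-90,"z":70,"spin":0.2,"jaw":0}]' | egrep 'pos|force';python3 -m crank '[{"x":0,"y":-40,"z":0,"spin":0.1,"jaw":0},{"x":0,"y":-80,"z":0,"spin":0.2,"jaw":0},{"x":0,"y":-120,"z":0,"spin":0.3,"jaw":36},{"x":0,"y":-150,"z":0,"spin":0.38,"jaw":36}]' | egrep 'pos|force'; python3 see.py d8; python3 grn.py; python3 tilt.py
```

```text
eef_pos: [0.4956, -0.0295, 0.1409]
wrist_force: [0.0, 0.2, -0.9]
eef_pos: [0.4959, -0.1823, 0.143]
wrist_force: [1.1, -0.1, -0.5]
[ 0.4962 -0.1833  0.1427] [-0.1  0.6  0.6] 26.95
t [198.90697674 230.        ] [[0.455  0.1086 0.083 ]] ((199.0, 230.0), (8.0, 4.0), 90.0)
s [179.71276596 205.87234043] [[0.4513 0.1065 0.076 ]] 
pos [ 0.4957 -0.1799  0.142 ] toolz [-0.039 -0.004 -0.999] jaw [-0.003 -1.     0.004] -1.574 q [-0.34   0.307  1.883 -0.02   0.988  1.245] F [ 0.5  0.2 -0.9] T [-0.01  0.14  0.02]
```

View pics/d8t.png

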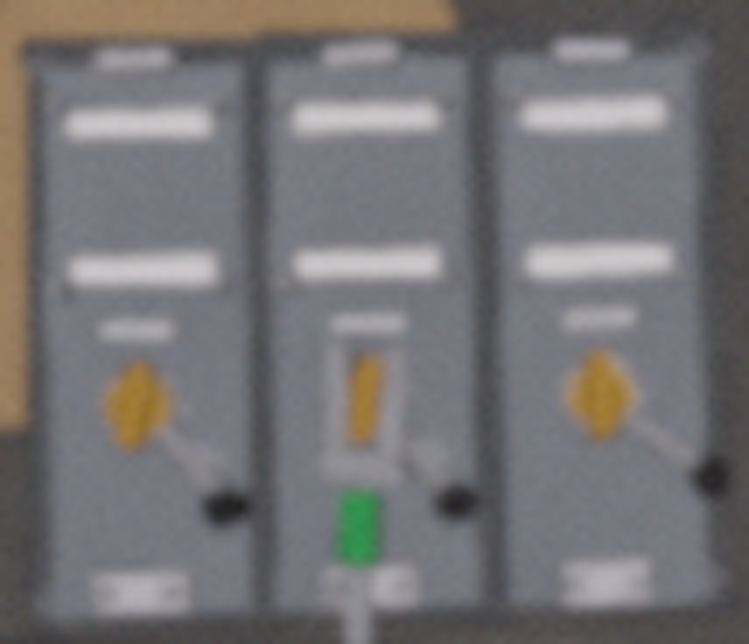

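View pics/d8s.png

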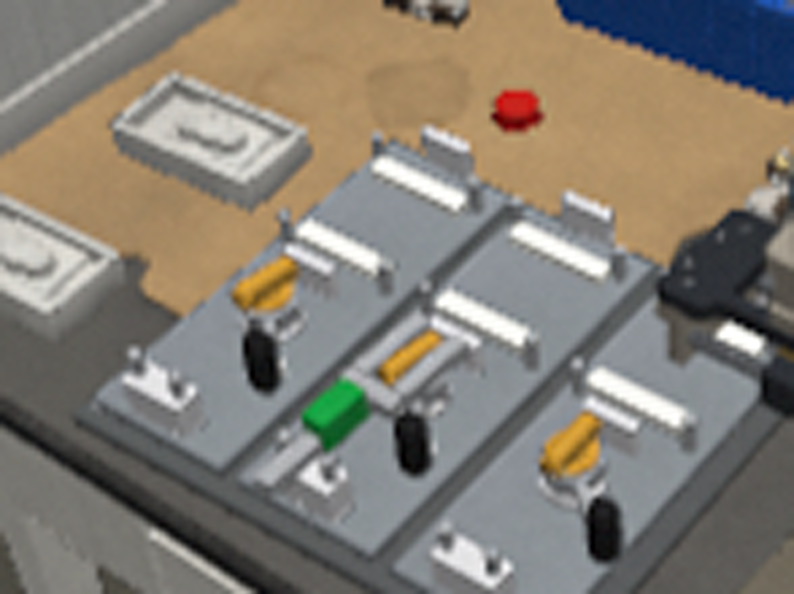

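```bash
python3 -m crank '[{"x":-8,"y":40,"z":0,"spin":0,"jaw":26},{"x":-16,"y":80,"z":0,"spin":0,"jaw":26},{"x":-24,"y":120,"z":0,"spin":0,"jaw":26},{"x":-32,"y":160,"z":0,"spin":0,"jaw":26},{"x":-40,"y":200,"z":0,"spin":0,"jaw":26}]' | egrep 'pos|force';python3 -m crank '[{"x":-1,"y":40,"z":0,"spin":0,"jaw":26},{"x":-1,"y":80,"z":0,"spin":0,"jaw":26},{"x":-1,"y":86,"z":-20,"spin":0,"jaw":26},{"x":-1,"y":86,"z":-40,"spin":0,"jaw":26},{"x":-1,"y":86,"z":-40,"spin":0,"jaw":26}]' | egrep 'pos|force|wid';python3 -m crank '[{"x":0,"y":0,"z":0,"spin":0,"jaw":26}]' | egrep 'pos|force|wid';python3 tilt.py
```

```text
eef_pos: [0.4545, 0.0231, 0.1427]
wrist_force: [1.8, 0.3, 0.3]
eef_pos: [0.4506, 0.1111, 0.1008]
wrist_force: [-1.3, -1.1, -0.1]
grip_width: 0.0259
eef_pos: [0.4497, 0.112, 0.101]
wrist_force: [0.3, -0.7, -0.5]
grip_width: 0.0257
pos [0.4497 0.112  0.101 ] toolz [-0.045 -0.004 -0.999] jaw [ 0.001 -1.     0.004] -1.57 q [0.236 0.281 2.04  0.009 0.865 1.8  ] F [ 0.3 -0.7 -0.5] T [0.06 0.14 0.01]
```

```bash
python3 -m crank '[{"x":3,"y":-2.5,"z":0,"spin":-0.01,"jaw":26},{"x":3,"y":-2.5,"z":-12,"spin":-0.01,"jaw":26},{"x":4,"y":-2.5,"z":-24,"spin":-0.01,"jaw":26},{"x":4,"y":-2.5,"z":-35,"spin":-0.01,"jaw":26},{"x":4,"y":-2.5,"z":-35,"spin":-0.01,"jaw":26}]' | egrep 'pos|force|wid'
```

```text
eef_pos: [0.4533, 0.1089, 0.0657]
wrist_force: [-1.4, -0.3, -0.6]
grip_width: 0.0262
```

```bash
python3 -m crank '[{"x":0,"y":0,"z":0,"spin":0,"jaw":18},{"x":0,"y":0,"z":0,"spin":0,"jaw":10},{"x":0,"y":0,"z":0,"spin":0,"jaw":10},{"x":0,"y":0,"z":0,"spin":0,"jaw":10}]' 30| egrep 'pos|force|wid'; python3 -m crank '[{"x":0,"y":0,"z":8,"spin":0,"jaw":10},{"x":0,"y":0,"z":18,"spin":0,"jaw":10},{"x":0,"y":0,"z":35,"spin":0,"jaw":10},{"x":-5,"y":-20,"z":60,"spin":0,"jaw":10},{"x":-10,"y":-50,"z":70,"spin":0,"jaw":10}]'| egrep 'pos|force|wid'; python3 tilt.py
```

```text
eef_pos: [0.4537, 0.1094, 0.0666]
wrist_force: [-1.4, 4.7, -2.4]
grip_width: 0.0167
eef_pos: [0.4456, 0.0601, 0.1402]
wrist_force: [0.8, -1.1, -0.7]
grip_width: 0.0166
pos [0.4456 0.0601 0.1402] toolz [-0.04  -0.002 -0.999] jaw [-0.009 -1.     0.002] -1.58 q [0.128 0.198 2.039 0.004 0.944 1.706] F [ 0.8 -1.1 -0.7] T [-0.02 -0.   -0.  ]
```

```bash
for i in 1 2; do python3 -m crank '[{"x":-1,"y":-18,"z":0,"spin":-0.12,"jaw":10},{"x":-3,"y":-36,"z":0,"spin":-0.24,"jaw":10},{"x":-4,"y":-56,"z":0,"spin":-0.36,"jaw":10},{"x":-6,"y":-76,"z":0,"spin":-0.48,"jaw":10},{"x":-7,"y":-96,"z":0,"spin":-0.6,"jaw":10}]'| egrep 'pos|force'; done;python3 -m crank '[{"x":-1,"y":-18,"z":0,"spin":-0.12,"jaw":10},{"x":-1,"y":-36,"z":-10,"spin":-0.24,"jaw":10},{"x":-1,"y":-50,"z":-30,"spin":-0.34,"jaw":10},{"x":-1,"y":-52,"z":-60,"spin":-0.34,"jaw":10},{"x":-1,"y":-52,"z":-70,"spin":-0.34,"jaw":10}]'| egrep 'pos|force'; python3 tilt.py
```

```text
eef_pos: [0.4386, -0.0372, 0.1416]
wrist_force: [0.6, 0.6, -1.0]
eef_pos: [0.4314, -0.1347, 0.143]
wrist_force: [-0.2, 0.0, -2.4]
eef_pos: [0.4293, -0.1874, 0.0718]
wrist_force: [-0.2, 0.4, -1.4]
pos [ 0.4293 -0.1874  0.0718] toolz [-0.003  0.038 -0.999] jaw [-1.    -0.008  0.003] -3.134 q [-0.44   0.324  2.067  0.047  0.77   2.659] F [-0.2  0.4 -1.4] T [0.13 0.2  0.01]
```

```bash
python3 -m crank '[{"x":1.5,"y":3,"z":-15,"spin":0.018,"jaw":10},{"x":1.5,"y":3,"z":-30,"spin":0.018,"jaw":10},{"x":1.5,"y":3,"z":-45,"spin":0.018,"jaw":10},{"x":1.5,"y":3,"z":-55,"spin":0.018,"jaw":10},{"x":1.5,"y":3,"z":-55,"spin":0.018,"jaw":10}]'| egrep 'pos|force'
python3 - <<'E'
from h import *
snap('scene','e1',(220,240,310,310),8)
E
for i in 1 2; do python3 -m crank '[{"x":0,"y":0,"z":-2,"spin":0,"jaw":10},{"x":0,"y":0,"z":-3,"spin":0,"jaw":10},{"x":0,"y":0,"z":-3,"spin":0,"jaw":10}]'| egrep 'pos|force'; done
```

```text
eef_pos: [0.4299, -0.1838, 0.016]
wrist_force: [-0.4, 0.6, -0.7]
eef_pos: [0.4308, -0.1842, 0.0144]
wrist_force: [0.5, -1.1, -1.1]
eef_pos: [0.4308, -0.1842, 0.0115]
wrist_force: [-0.1, -0.9, -1.0]
```

View pics/e1.png

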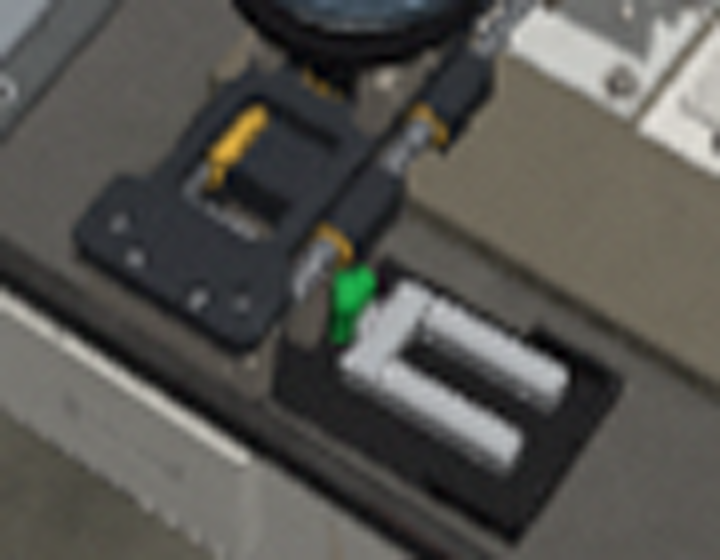

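```bash
for i in 1 2; do python3 -m crank '[{"x":0,"y":0,"z":-1,"spin":0,"jaw":10},{"x":0,"y":0,"z":-1.5,"spin":0,"jaw":10}]'| egrep 'pos|force'; done
```

```text
eef_pos: [0.4311, -0.1844, 0.0105]
wrist_force: [-3.7, 0.2, 18.6]
eef_pos: [0.431, -0.1844, 0.0104]
wrist_force: [-9.1, 2.4, 37.3]
```

Key is on the tray floor; release and lift, then look.

```bash
python3 -m crank '[{"x":0,"y":0,"z":0.5,"spin":0,"jaw":20},{"x":0,"y":0,"z":0.5,"spin":0,"jaw":36},{"x":0,"y":0,"z":0.5,"spin":0,"jaw":36},{"x":0,"y":0,"z":20,"spin":0,"jaw":40},{"x":0,"y":0,"z":50,"spin":0,"jaw":60}]'| egrep 'pos|force|wid';python3 -m crank '[{"x":10,"y":30,"z":30,"spin":0.12,"jaw":85},{"x":20,"y":65,"z":60,"spin":0.24,"jaw":85},{"x":30,"y":100,"z":90,"spin":0.36,"jaw":85},{"x":30,"y":140,"z":110,"spin":0.48,"jaw":85},{"x":20,"y":175,"z":120,"spin":0.6,"jaw":85}]'| egrep 'pos|force|wid'
python3 - <<'E'
from h import *
snap('scene','e2',(220,240,310,310),8);snap('top','e2t',(262,220,328,256),10);snap('top','e2c',(90,155,170,250),6);snap('scene','e2d',(95,125,195,200),7)
E
python3 tilt.py
```

```text
eef_pos: [0.4291, -0.1835, 0.0587]
wrist_force: [-0.1, -0.1, 0.7]
grip_width: 0.0447
eef_pos: [0.4533, -0.0165, 0.1777]
wrist_force: [1.6, -0.2, -0.7]
grip_width: 0.0781
pos [ 0.4509 -0.0167  0.1756] toolz [-0.03   0.028 -0.999] jaw [-0.809 -0.588  0.008] -2.513 q [-0.061  0.145  2.01   0.03   1.018  2.436] F [-0.5  0.   0.3] T [ 0.08  0.1  -0.02]
```

View pics/e2.png

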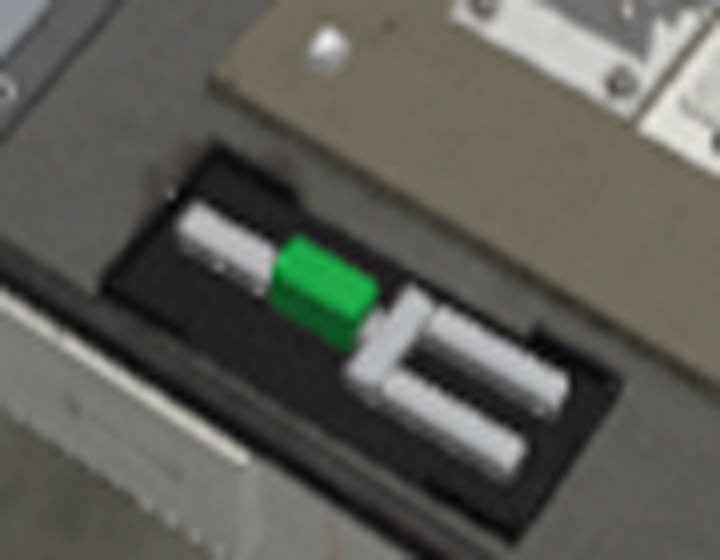

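View pics/e2c.png

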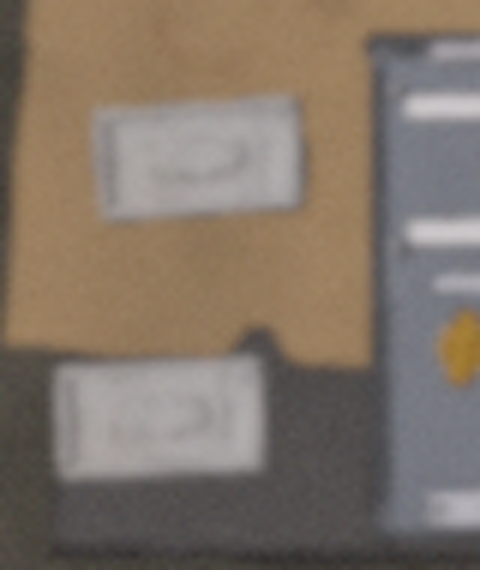

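View pics/e2d.png

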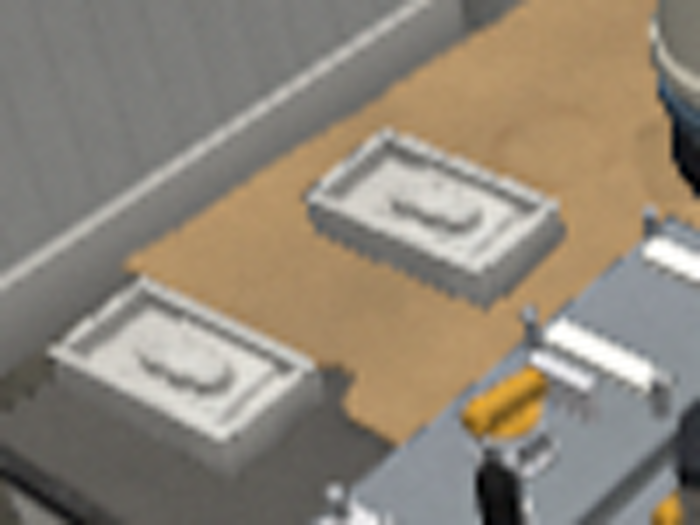

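```bash
cat > cast.py <<'E'
from h import *
from scipy.optimize import least_squares
def fitc(S,T,w=(1,.6)):
    ct=bot.read_camera('top');cs=bot.read_camera('scene')
    def P(p):
        c,s=np.cos(p[2]),np.sin(p[2])
        return np.array([(p[0]+c*a-s*b,p[1]+s*a+c*b,.026) for a,b in((.03,.055),(.03,-.055),(-.03,-.055),(-.03,.055))])
    for ww in (w,(1,0),(0,1)):
        r=least_squares(lambda p:np.r_[ww[0]*(proj(cs,P(p))-S).ravel(),ww[1]*(proj(ct,P(p))-T).ravel()],[.6,.35,0])
        print(ww,r.x.round(4),'rms',np.sqrt(np.mean(r.fun**2)).round(2), 'res',r.fun.round(1))
def un(L,x0,y0,s): return (np.array(L,float)+.5)/s-.5+[x0,y0]
E
python3 - <<'E'
from cast import *
fitc(un([(388,130),(558,207),(482,275),(307,195)],95,125,7),un([(94,106),(296,95),(301,208),(103,220)],90,155,6))
fitc(un([(143,280),(318,375),(225,438),(52,352)],95,125,7),un([(53,366),(257,357),(264,470),(60,479)],90,155,6))
E
```

```text
(1, 0.6) [0.6086 0.3691 0.0793] rms 0.28 res [ 0.1 -0.3  0.7 -0.2 -0.1  0.3 -0.3  0.1  0.1  0.4 -0.   0.3 -0.  -0.1
 -0.4 -0.1]
(1, 0) [0.6084 0.3693 0.0785] rms 0.22 res [ 0.  -0.3  0.6 -0.2 -0.2  0.3 -0.4  0.1  0.   0.  -0.   0.  -0.  -0.
 -0.  -0. ]
(0, 1) [0.6092 0.3686 0.0809] rms 0.23 res [ 0.  -0.   0.  -0.   0.   0.  -0.   0.   0.3  0.5  0.1  0.2  0.1 -0.4
 -0.5 -0.3]
(1, 0.6) [0.4647 0.3825 0.0624] rms 0.63 res [ 0.3 -0.8  0.2 -1.7 -0.2  0.7 -0.6 -0.4  0.7  0.5  0.6  0.5  0.2  0.3
  0.3  0.3]
(1, 0) [0.4632 0.3805 0.0592] rms 0.47 res [ 0.4 -0.3  0.3 -1.1 -0.1  1.3 -0.5  0.1  0.   0.   0.   0.   0.   0.
  0.   0. ]
(0, 1) [0.4669 0.3851 0.0704] rms 0.19 res [ 0.  -0.   0.  -0.  -0.  -0.  -0.  -0.   0.4  0.3  0.2  0.  -0.4 -0.3
 -0.2 -0. ]
```

```bash
for i in 1 2 3 4; do python3 -m crank '[{"x":0,"y":20,"z":0,"spin":0.12,"jaw":88},{"x":0,"y":40,"z":0,"spin":0.24,"jaw":88},{"x":0,"y":60,"z":0,"spin":0.36,"jaw":88},{"x":0,"y":80,"z":0,"spin":0.48,"jaw":88},{"x":1,"y":98,"z":0,"spin":0.6,"jaw":88}]'| egrep 'pos|wid'; done; python3 tilt.py
```

```text
eef_pos: [0.4513, 0.0791, 0.174]
grip_width: 0.0883
eef_pos: [0.4524, 0.177, 0.1733]
grip_width: 0.0879
eef_pos: [0.4537, 0.2749, 0.1724]
grip_width: 0.0882
eef_pos: [0.4554, 0.3727, 0.1714]
grip_width: 0.0878
pos [0.4554 0.3727 0.1714] toolz [ 0.004 -0.047 -0.999] jaw [ 0.995 -0.103  0.009] -0.103 q [ 0.707  0.356  1.734 -0.043  1.079  0.831] F [0.5 0.1 0.1] T [ 0.05  0.04 -0.01]
```

Check castings have not been knocked just before going down.

```bash
python3 -m crank '[{"x":5,"y":5,"z":-20,"spin":0.12,"jaw":88},{"x":10,"y":11,"z":-40,"spin":0.17,"jaw":88},{"x":10,"y":11,"z":-60,"spin":0.17,"jaw":88},{"x":10,"y":11,"z":-80,"spin":0.17,"jaw":88}]'| egrep 'pos|wid';python3 - <<'E'
from h import *
snap('top','f1t',(90,155,170,250),6);snap('scene','f1s',(85,125,195,200),7)
E
python3 tilt.py
```

```text
eef_pos: [0.4662, 0.3828, 0.0896]
grip_width: 0.088
pos [0.4642 0.381  0.0875] toolz [ 0.007 -0.05  -0.999] jaw [0.998 0.064 0.003] 0.064 q [ 0.71   0.474  1.767 -0.053  0.928  0.678] F [-0.4 -0.1  0.3] T [-0.07  0.07 -0.01]
```

View pics/f1s.png

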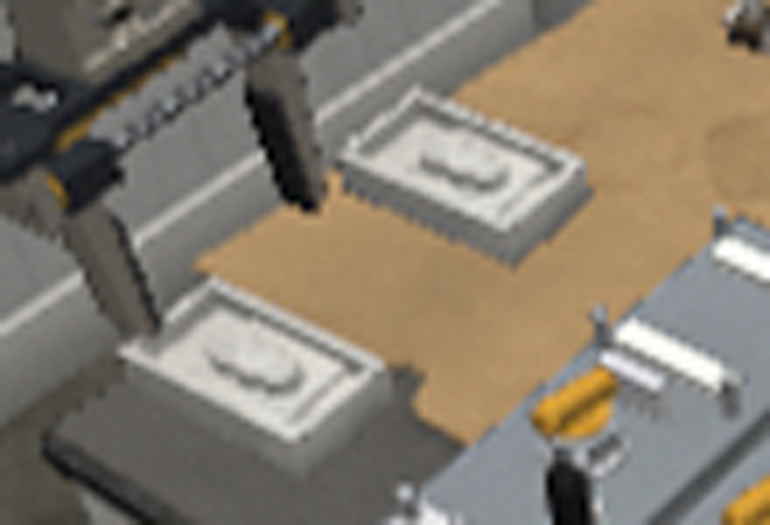

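View pics/f1t.png

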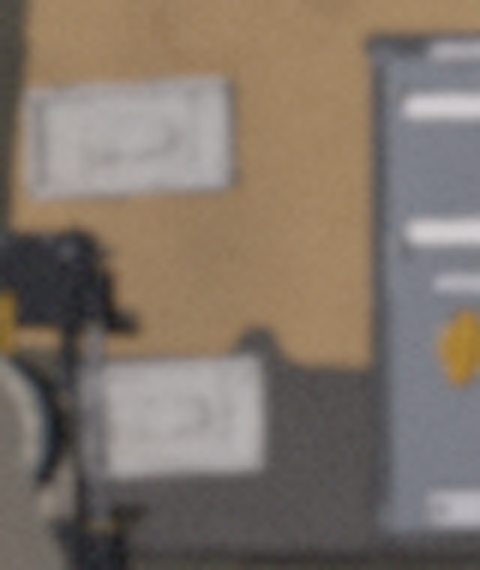

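```bash
python3 -m crank '[{"x":0.5,"y":1,"z":-30,"spin":0,"jaw":88},{"x":0.5,"y":1,"z":-55,"spin":0,"jaw":88},{"x":0.5,"y":1,"z":-70,"spin":0,"jaw":88},{"x":0.5,"y":1,"z":-80,"spin":0,"jaw":88},{"x":0.5,"y":1,"z":-80,"spin":0,"jaw":88}]'| egrep 'pos|forc|wid';python3 -m crank '[{"x":0,"y":0,"z":0,"spin":0,"jaw":75},{"x":0,"y":0,"z":0,"spin":0,"jaw":55},{"x":0,"y":0,"z":0,"spin":0,"jaw":50},{"x":0,"y":0,"z":0,"spin":0,"jaw":50},{"x":0,"y":0,"z":0,"spin":0,"jaw":50}]' 25| egrep 'pos|forc|wid'; python3 tilt.py
```

```text
eef_pos: [0.4645, 0.3807, 0.0061]
wrist_force: [-0.0, -0.1, 0.1]
grip_width: 0.0881
eef_pos: [0.4652, 0.3813, 0.0072]
wrist_force: [0.8, -0.5, 5.3]
grip_width: 0.0595
pos [0.4652 0.3813 0.0072] toolz [ 0.006 -0.051 -0.999] jaw [0.998 0.063 0.003] 0.063 q [ 0.709  0.589  1.798 -0.06   0.784  0.69 ] F [ 0.8 -0.5  5.3] T [-0.12 -0.04  0.08]
```

```bash
python3 -m crank '[{"x":0,"y":0,"z":10,"spin":0,"jaw":50},{"x":0,"y":0,"z":30,"spin":0,"jaw":50},{"x":0,"y":0,"z":60,"spin":0,"jaw":50},{"x":0,"y":-5,"z":100,"spin":0,"jaw":50},{"x":0,"y":-10,"z":140,"spin":0,"jaw":50}]'| egrep 'pos|forc|wid'; for i in 1 2; do python3 -m crank '[{"x":11,"y":-20,"z":0,"spin":0.12,"jaw":50},{"x":22,"y":-40,"z":0,"spin":0.24,"jaw":50},{"x":33,"y":-60,"z":0,"spin":0.36,"jaw":50},{"x":44,"y":-80,"z":0,"spin":0.48,"jaw":50},{"x":55,"y":-100,"z":0,"spin":0.6,"jaw":50}]'| egrep 'pos|forc|wid'; done; python3 tilt.py
```

```text
eef_pos: [0.4643, 0.3707, 0.1487]
wrist_force: [0.6, -0.3, -2.1]
grip_width: 0.0597
eef_pos: [0.5195, 0.2699, 0.1498]
wrist_force: [0.5, -0.2, -1.6]
grip_width: 0.0597
eef_pos: [0.5747, 0.1689, 0.1507]
wrist_force: [1.3, 0.4, -1.4]
grip_width: 0.0597
pos [0.5747 0.1689 0.1507] toolz [ 0.051 -0.013 -0.999] jaw [0.291 0.957 0.002] 1.276 q [ 0.3    0.357  1.785 -0.033  0.955 -0.957] F [ 1.3  0.4 -1.4] T [ 0.01 -0.03 -0.04]
```

```bash
python3 -m crank '[{"x":12,"y":-20,"z":-10,"spin":0.12,"jaw":50},{"x":24,"y":-40,"z":-25,"spin":0.24,"jaw":50},{"x":34,"y":-56.5,"z":-45,"spin":0.337,"jaw":50},{"x":34,"y":-56.5,"z":-68,"spin":0.337,"jaw":50},{"x":34,"y":-56.5,"z":-68,"spin":0.337,"jaw":50}]'| egrep 'pos|forc|wid'; python3 tilt.py
python3 - <<'E'
from h import *
snap('top','g1t',(148,155,255,247),7);snap('scene','g1s',(148,130,275,225),6)
E
python3 tilt.py
```

```text
eef_pos: [0.6063, 0.1108, 0.0795]
wrist_force: [-0.9, -0.0, -1.3]
grip_width: 0.0597
pos [0.6063 0.1108 0.0795] toolz [ 0.046  0.004 -0.999] jaw [-0.04   0.999  0.002] 1.611 q [ 0.181  0.471  1.796 -0.007  0.829 -1.426] F [-0.9 -0.  -1.3] T [ 0.05  0.15 -0.01]
pos [0.6079 0.1124 0.0828] toolz [ 0.05   0.004 -0.999] jaw [-0.041  0.999  0.002] 1.612 q [ 0.183  0.467  1.793 -0.006  0.831 -1.424] F [ 0.5 -0.4 -0. ] T [0.01 0.03 0.01]
```

View pics/g1s.png

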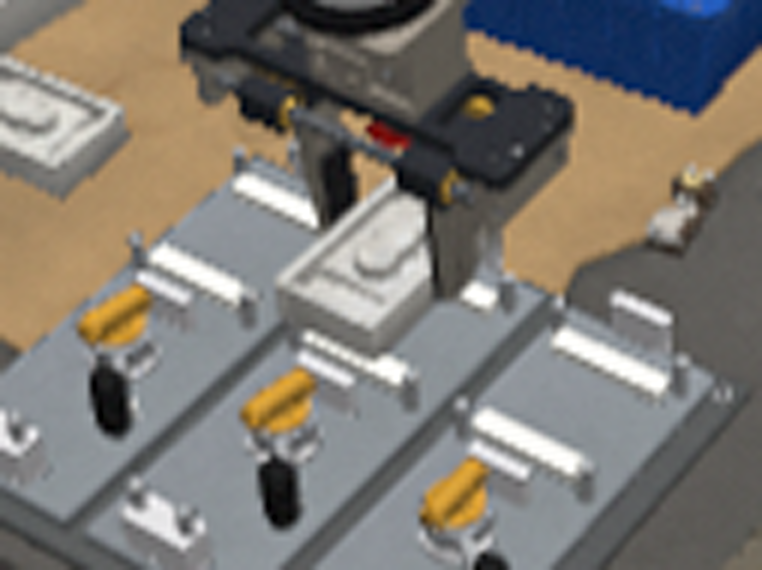

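View pics/g1t.png

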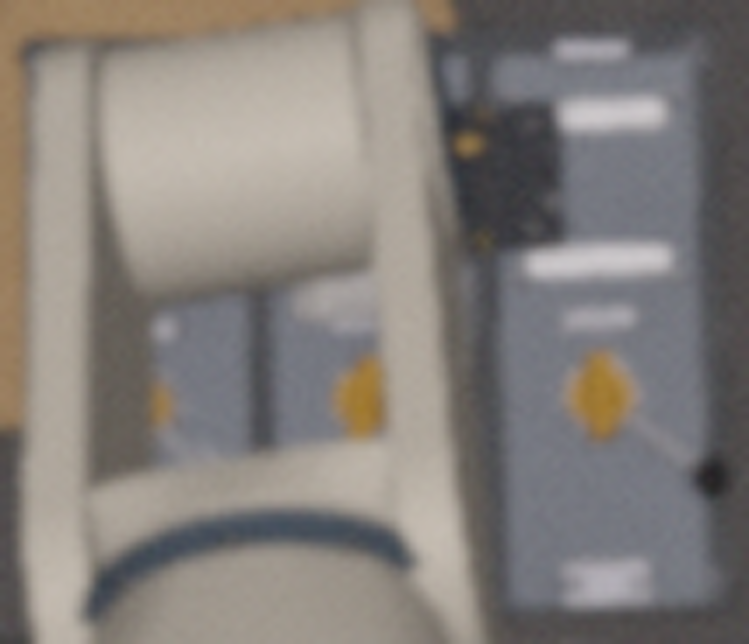

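```bash
cat > cov.py <<'E'
import sys
from h import *
def run(tag,d=1.5,bz=-.0065):
    o=bot.get_obs();R=cv2.Rodrigues(o['eef_rot'])[0];j=R[:2,1]/np.linalg.norm(R[:2,1])
    c=bot.read_camera('scene');b=(148,130,275,225);s=6
    im=cv2.resize(c['image'][:,:,::-1][b[1]:b[3],b[0]:b[2]],None,fx=s,fy=s,interpolation=cv2.INTER_CUBIC)
    v=np.array([j[1],-j[0]]) # ~ +x
    ctr=o['eef_pos'][:2]-v*d/1000
    for z,col in((bz,(0,255,0)),(bz+.026,(0,0,255))):
        P=[np.r_[ctr+v*a+j*e,o['eef_pos'][2]+z] for a,e in((.055,.03),(.055,-.03),(-.055,-.03),(-.055,.03),(.055,.03))]
        uv=((proj(c,P)-b[:2]+.5)*s-.5).round().astype(int);cv2.polylines(im,[uv.reshape(-1,1,2)],False,col,1,cv2.LINE_AA)
    cv2.imwrite(f'pics/{tag}.png',im);print(o['eef_pos'].round(4))
run(sys.argv[1])
E
python3 cov.py g2
```

```text
[0.6079 0.1124 0.0828]
```

View pics/g2.png

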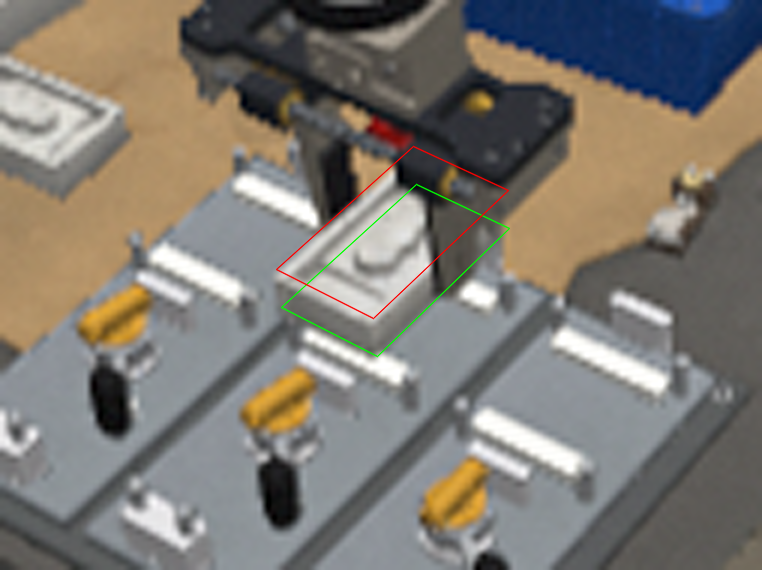

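```bash
python3 -m crank '[{"x":2,"y":0,"z":-6,"spin":0,"jaw":50},{"x":2,"y":0,"z":-12,"spin":0,"jaw":50},{"x":2,"y":0,"z":-17,"spin":0,"jaw":50},{"x":2,"y":0,"z":-20,"spin":0,"jaw":50},{"x":2,"y":0,"z":-20,"spin":0,"jaw":50}]'| egrep 'pos|forc|wid'; python3 cov.py g3
```

```text
eef_pos: [0.61, 0.113, 0.063]
wrist_force: [-0.8, 0.5, -0.8]
grip_width: 0.0598
[0.61  0.113 0.063]
```

View pics/g3.png

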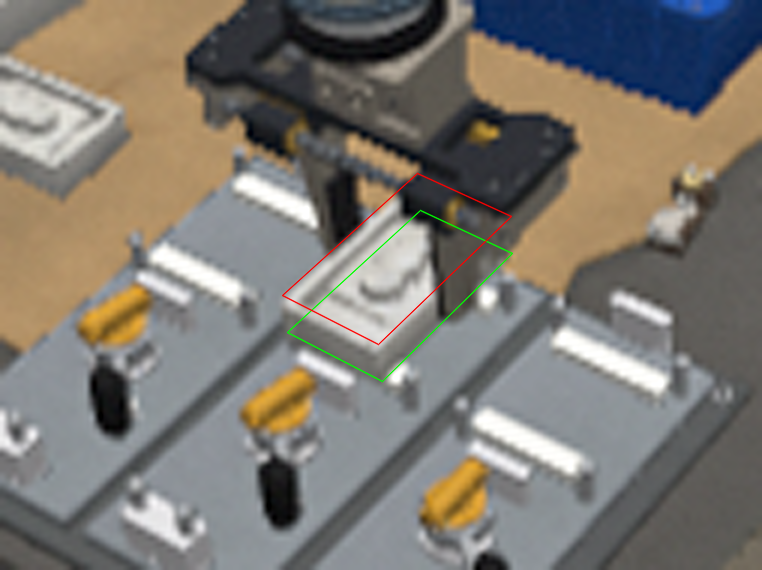

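```bash
python3 -m crank '[{"x":0,"y":-0.5,"z":-2,"spin":0,"jaw":50},{"x":0,"y":-0.5,"z":-4,"spin":0,"jaw":50},{"x":0,"y":-0.5,"z":-4,"spin":0,"jaw":50}]'| egrep 'pos|forc|wid'; python3 -m crank '[{"x":0,"y":0,"z":-2,"spin":0,"jaw":50},{"x":0,"y":0,"z":-4,"spin":0,"jaw":50},{"x":0,"y":0,"z":-4,"spin":0,"jaw":50}]'| egrep 'pos|forc|wid'
```

```text
eef_pos: [0.6101, 0.1124, 0.059]
wrist_force: [-0.1, 0.4, -1.0]
grip_width: 0.0599
eef_pos: [0.6101, 0.1124, 0.0546]
wrist_force: [-0.2, 0.3, -0.9]
grip_width: 0.0597
```

```bash
for i in 1 2 3; do python3 -m crank '[{"x":0,"y":0,"z":-1.5,"spin":0,"jaw":50},{"x":0,"y":0,"z":-3,"spin":0,"jaw":50},{"x":0,"y":0,"z":-3,"spin":0,"jaw":50}]'| egrep 'pos|forc'; done
```

```text
eef_pos: [0.6101, 0.1124, 0.0514]
wrist_force: [0.8, -0.5, -1.9]
eef_pos: [0.6102, 0.1124, 0.0491]
wrist_force: [-2.9, -1.0, 8.3]
eef_pos: [0.6104, 0.1124, 0.0488]
wrist_force: [-9.3, -2.3, 28.5]
```

```bash
python3 -m crank '[{"x":0,"y":0,"z":0.7,"spin":0,"jaw":62},{"x":0,"y":0,"z":0.7,"spin":0,"jaw":70},{"x":0,"y":0,"z":0.7,"spin":0,"jaw":76},{"x":0,"y":0,"z":0.7,"spin":0,"jaw":76},{"x":0,"y":0,"z":8,"spin":0,"jaw":76}]'| egrep 'pos|forc|wid';python3 -m crank '[{"x":0,"y":0,"z":30,"spin":0,"jaw":76},{"x":0,"y":0,"z":70,"spin":0,"jaw":76},{"x":-20,"y":30,"z":90,"spin":0,"jaw":80},{"x":-40,"y":60,"z":100,"spin":-0.12,"jaw":85},{"x":-50,"y":90,"z":100,"spin":-0.24,"jaw":88}]'| egrep 'pos|forc|wid'; for i in 1 2; do python3 -m crank '[{"x":5,"y":10,"z":0,"spin":-0.12,"jaw":88},{"x":10,"y":20,"z":0,"spin":-0.24,"jaw":88},{"x":15,"y":30,"z":0,"spin":-0.36,"jaw":88},{"x":20,"y":40,"z":0,"spin":-0.48,"jaw":88},{"x":20,"y":50,"z":0,"spin":-0.6,"jaw":88}]'| egrep 'pos|forc|wid';done;  python3 - <<'E'
from h import *
snap('top','h1t',(80,145,170,240),6);snap('scene','h1s',(65,115,185,200),6.5);snap('top','h2t',(148,155,255,247),7);snap('scene','h2s',(118,130,265,240),5.4)
E
python3 tilt.py
```

```text
eef_pos: [0.6093, 0.1122, 0.0554]
wrist_force: [-0.0, 0.2, -0.5]
grip_width: 0.0762
eef_pos: [0.5594, 0.2021, 0.1585]
wrist_force: [1.7, 0.2, -0.2]
grip_width: 0.0876
eef_pos: [0.5801, 0.2528, 0.1589]
wrist_force: [0.3, -0.4, 0.2]
grip_width: 0.0881
eef_pos: [0.6007, 0.3034, 0.159]
wrist_force: [0.0, -1.3, 0.9]
grip_width: 0.0882
pos [0.5998 0.3026 0.1587] toolz [ 0.013 -0.051 -0.999] jaw [0.986 0.168 0.004] 0.168 q [ 0.492  0.484  1.565 -0.057  1.107  0.35 ] F [-0.8  0.7 -0.6] T [ 0.    0.07 -0.02]
```

View pics/h1s.png

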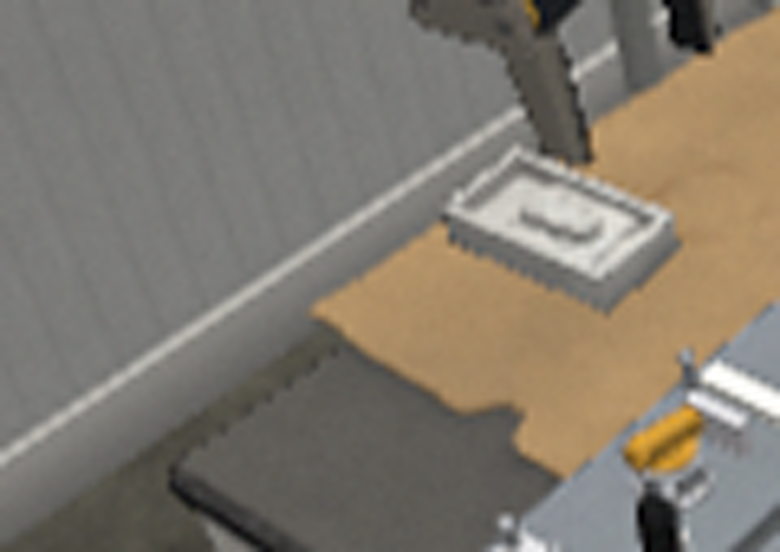

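View pics/h1t.png

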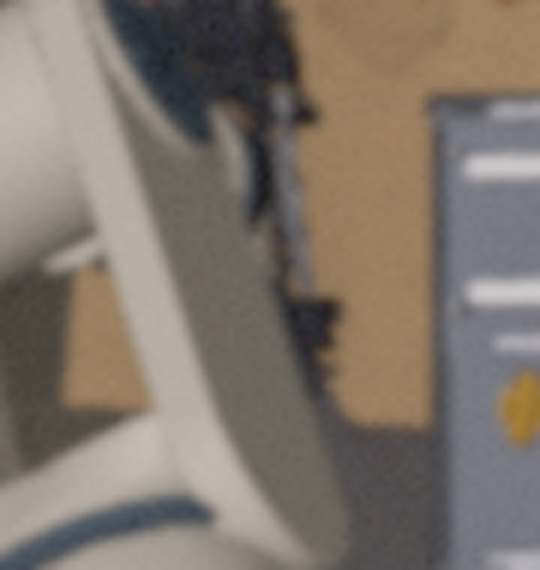

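View pics/h2s.png

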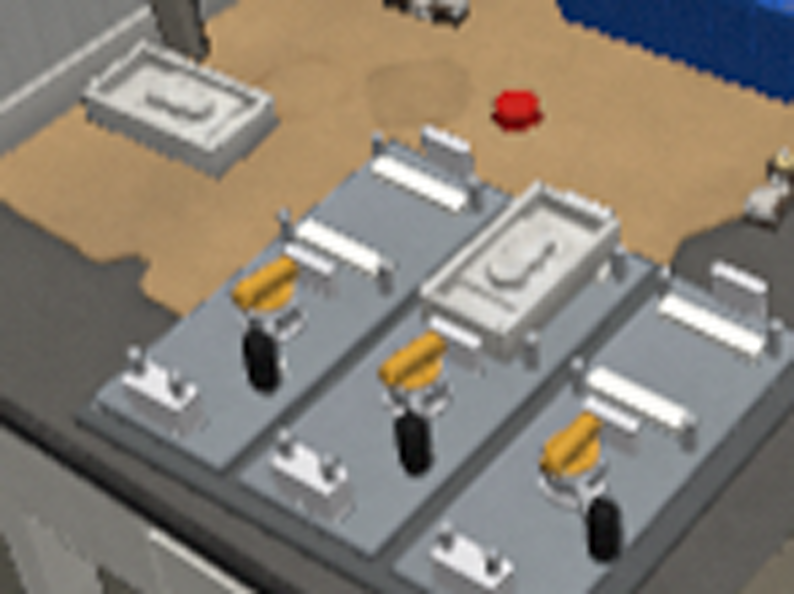

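View pics/h2t.png

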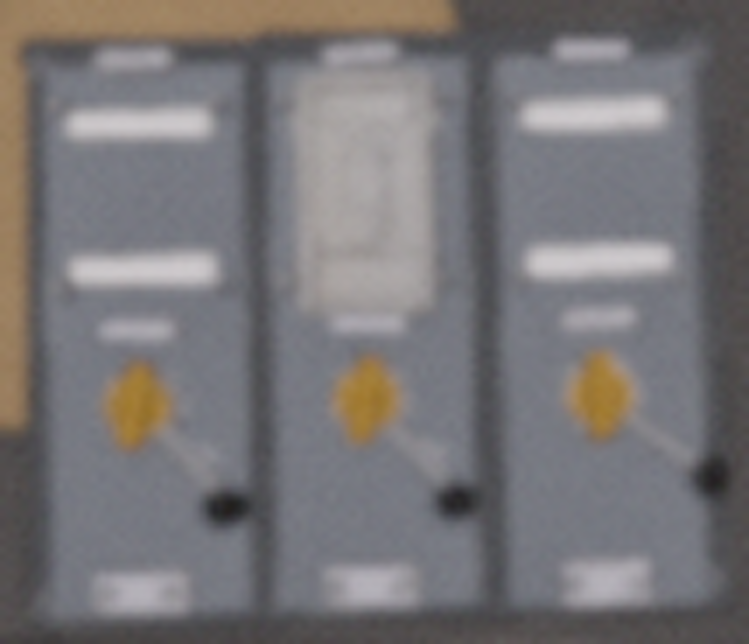

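Run:
```python
from cast import *
fitc(un([(518,148),(675,213),(600,280),(445,205)],65,115,6.5),un([(26,89),(230,79),(235,187),(35,199)],90,155,6))
```

```text
(1, 0.6) [0.619  0.4075 0.0779] rms 0.34 res [ 0.3 -0.1  0.5  0.6  0.3  0.2 -0.4  0.4 -0.1  0.  -0.4 -0.1 -0.4 -0.
 -0.6 -0. ]
(1, 0) [0.6197 0.4091 0.077 ] rms 0.22 res [ 0.2 -0.4  0.3  0.3  0.1 -0.1 -0.6  0.1 -0.  -0.  -0.  -0.  -0.  -0.
 -0.  -0. ]
(0, 1) [0.6188 0.4056 0.0797] rms 0.16 res [ 0.   0.   0.   0.   0.   0.  -0.   0.   0.4  0.2 -0.  -0.2 -0.1 -0.
 -0.3  0. ]
```

```bash
python3 -m crank '[{"x":10,"y":38,"z":0,"spin":-0.05,"jaw":88},{"x":19,"y":76,"z":-10,"spin":-0.09,"jaw":88},{"x":19,"y":104.5,"z":-30,"spin":-0.09,"jaw":88},{"x":19,"y":104.5,"z":-60,"spin":-0.09,"jaw":88},{"x":19,"y":104.5,"z":-85,"spin":-0.09,"jaw":88}]'| egrep 'pos|forc|wid'; python3 -m crank '[{"x":0,"y":0,"z":0,"spin":0,"jaw":88}]'|egrep 'pos'; python3 tilt.py
python3 - <<'E'
from h import *
snap('scene','i1s',(65,115,185,200),6.5)
E
```

```text
eef_pos: [0.6186, 0.408, 0.0727]
wrist_force: [-0.5, 0.0, -0.2]
grip_width: 0.088
eef_pos: [0.6155, 0.4057, 0.0671]
pos [0.6155 0.4057 0.0671] toolz [ 0.002 -0.057 -0.998] jaw [ 0.997  0.083 -0.003] 0.083 q [ 0.604  0.682  1.442 -0.055  1.05   0.549] F [-1.5 -0.8 -1.3] T [-0.07  0.11 -0.02]
```

View pics/i1s.png

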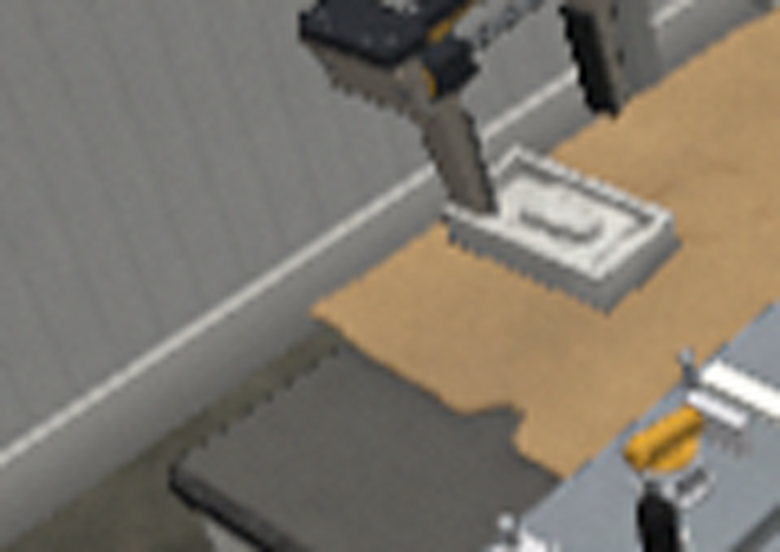

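```bash
python3 tilt.py; python3 -m crank '[{"x":1.5,"y":1,"z":-25,"spin":-0.004,"jaw":88},{"x":2,"y":1,"z":-45,"spin":-0.004,"jaw":88},{"x":2,"y":1,"z":-58,"spin":-0.004,"jaw":88},{"x":2,"y":1,"z":-63,"spin":-0.004,"jaw":88},{"x":2,"y":1,"z":-63,"spin":-0.004,"jaw":88}]'| egrep 'pos|forc|wid'; python3 tilt.py
```

```text
pos [0.6165 0.4064 0.0697] toolz [ 0.004 -0.055 -0.998] jaw [ 0.997  0.083 -0.001] 0.083 q [ 0.604  0.679  1.44  -0.055  1.051  0.549] F [-0.1 -0.8  0.8] T [-0.05  0.05  0.05]
eef_pos: [0.6185, 0.407, 0.0068]
wrist_force: [0.5, -0.2, 0.3]
grip_width: 0.0881
pos [0.6185 0.407  0.0068] toolz [ 0.003 -0.055 -0.998] jaw [ 0.997  0.079 -0.001] 0.079 q [ 0.603  0.755  1.457 -0.058  0.96   0.558] F [ 0.5 -0.2  0.3] T [-0.04  0.04 -0.  ]
```

```bash
python3 -m crank '[{"x":0,"y":0,"z":0,"spin":0,"jaw":75},{"x":0,"y":0,"z":0,"spin":0,"jaw":55},{"x":0,"y":0,"z":0,"spin":0,"jaw":50},{"x":0,"y":0,"z":0,"spin":0,"jaw":50},{"x":0,"y":0,"z":0,"spin":0,"jaw":50}]' 25| egrep 'pos|forc|wid'; python3 -m crank '[{"x":0,"y":0,"z":10,"spin":0,"jaw":50},{"x":0,"y":0,"z":30,"spin":0,"jaw":50},{"x":0,"y":0,"z":60,"spin":0,"jaw":50},{"x":0,"y":-5,"z":95,"spin":0,"jaw":50},{"x":0,"y":-10,"z":120,"spin":0,"jaw":50}]'| egrep 'pos|forc|wid'; for i in 1 2; do python3 -m crank '[{"x":-1,"y":-15,"z":0,"spin":0.12,"jaw":50},{"x":-2,"y":-30,"z":0,"spin":0.24,"jaw":50},{"x":-3,"y":-45,"z":0,"spin":0.36,"jaw":50},{"x":-4,"y":-60,"z":0,"spin":0.48,"jaw":50},{"x":-5,"y":-75,"z":0,"spin":0.6,"jaw":50}]'| egrep 'pos|forc|wid'; done; python3 tilt.py
```

```text
eef_pos: [0.6188, 0.4072, 0.0077]
wrist_force: [-0.9, -0.3, 4.5]
grip_width: 0.0599
eef_pos: [0.6193, 0.3978, 0.1311]
wrist_force: [0.9, 0.6, -0.9]
grip_width: 0.0596
eef_pos: [0.6141, 0.3221, 0.1319]
wrist_force: [-0.2, 0.3, -1.6]
grip_width: 0.0596
eef_pos: [0.609, 0.2465, 0.1327]
wrist_force: [-0.5, -0.6, -1.0]
grip_width: 0.06
pos [0.609  0.2465 0.1327] toolz [ 0.053 -0.013 -0.999] jaw [0.275 0.961 0.002] 1.292 q [ 0.4    0.461  1.668 -0.039  0.97  -0.87 ] F [-0.5 -0.6 -1. ] T [-0.02  0.   -0.01]
```

```bash
python3 -m crank '[{"x":-1,"y":-10,"z":0,"spin":0.12,"jaw":50},{"x":-3,"y":-20,"z":-5,"spin":0.24,"jaw":50},{"x":-4,"y":-29,"z":-20,"spin":0.321,"jaw":50},{"x":-4,"y":-29,"z":-45,"spin":0.321,"jaw":50},{"x":-4,"y":-29,"z":-50,"spin":0.321,"jaw":50}]'| egrep 'pos|forc|wid'
python3 - <<'E'
import re
s=open('cov.py').read().replace('(148,130,275,225)','(118,120,245,215)').replace('d=1.5','d=0.5');open('cov2.py','w').write(s)
E
python3 cov2.py j0; python3 cov2.py j1; python3 tilt.py
```

```text
eef_pos: [0.6032, 0.2162, 0.0805]
wrist_force: [-1.3, -0.3, -2.1]
grip_width: 0.0597
[0.6032 0.2162 0.0805]
[0.6032 0.2166 0.0806]
pos [0.604  0.2172 0.082 ] toolz [ 0.052  0.004 -0.999] jaw [-0.041  0.999  0.001] 1.612 q [ 0.351  0.499  1.739 -0.019  0.853 -1.249] F [ 0.8  0.4 -1.2] T [0.06 0.02 0.01]
```

View pics/j1.png

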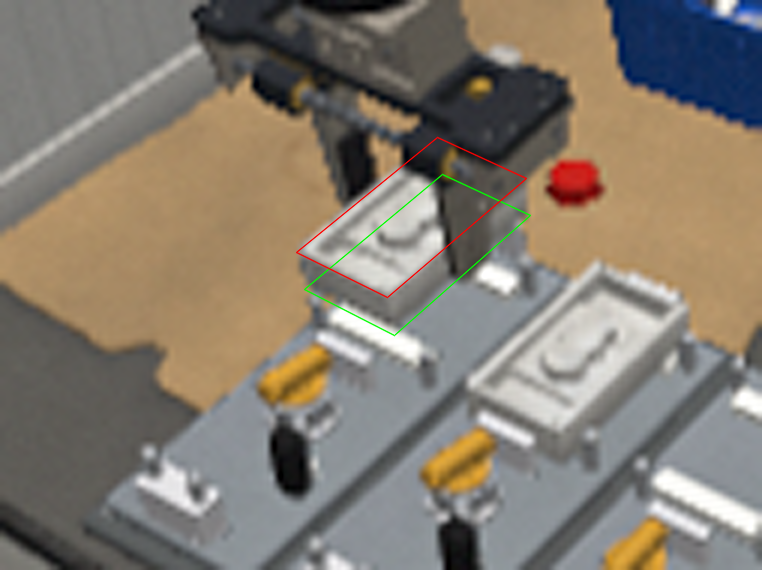

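```bash
python3 -m crank '[{"x":0,"y":0,"z":-6,"spin":0,"jaw":50},{"x":0,"y":0,"z":-12,"spin":0,"jaw":50},{"x":0,"y":0,"z":-18,"spin":0,"jaw":50},{"x":0,"y":0,"z":-21,"spin":0,"jaw":50},{"x":0,"y":0,"z":-21,"spin":0,"jaw":50}]'| egrep 'pos|forc'; for i in 1 2; do python3 -m crank '[{"x":0,"y":0,"z":-2,"spin":0,"jaw":50},{"x":0,"y":0,"z":-4,"spin":0,"jaw":50},{"x":0,"y":0,"z":-4,"spin":0,"jaw":50}]'| egrep 'pos|forc';done
```

```text
eef_pos: [0.6035, 0.2172, 0.0602]
wrist_force: [0.0, 0.2, -0.6]
eef_pos: [0.6034, 0.2171, 0.056]
wrist_force: [-0.3, -0.4, -1.4]
eef_pos: [0.6032, 0.217, 0.0516]
wrist_force: [-0.9, -0.1, -1.7]
```

```bash
for i in 1 2; do python3 -m crank '[{"x":0.2,"y":0,"z":-1.5,"spin":0,"jaw":50},{"x":0.2,"y":0,"z":-2.5,"spin":0,"jaw":50},{"x":0.2,"y":0,"z":-2.5,"spin":0,"jaw":50}]'| egrep 'pos|forc'; done
```

```text
eef_pos: [0.6033, 0.217, 0.0489]
wrist_force: [0.5, -0.2, -1.1]
eef_pos: [0.6033, 0.2169, 0.0461]
wrist_force: [-0.7, 0.3, -1.1]
```

```bash
python3 cov2.py j2;  python3 -m crank '[{"x":0,"y":0,"z":-1,"spin":0,"jaw":50},{"x":0,"y":0,"z":-1.5,"spin":0,"jaw":50},{"x":0,"y":0,"z":-1.5,"spin":0,"jaw":50}]'| egrep 'pos|forc|wid'
```

```text
[0.6033 0.2169 0.0461]
eef_pos: [0.6036, 0.217, 0.0452]
wrist_force: [-2.0, 0.1, 3.5]
grip_width: 0.0598
```

View pics/j2.png

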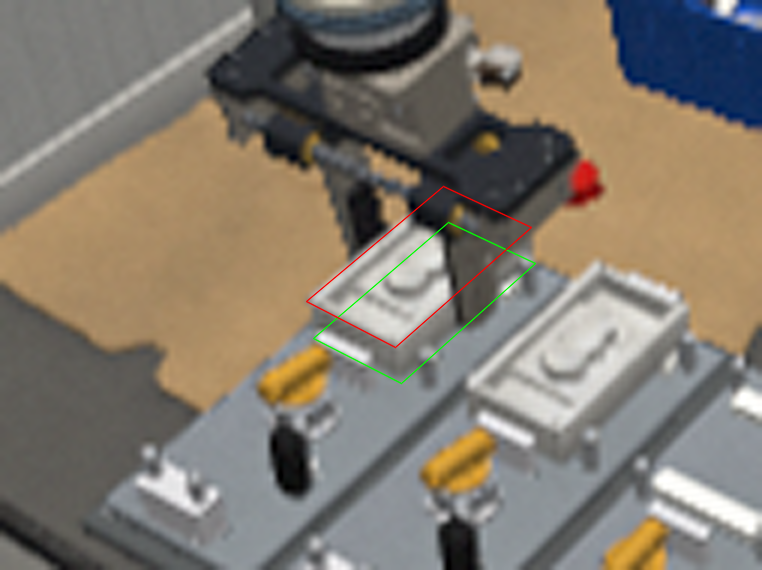

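```bash
python3 -m crank '[{"x":0,"y":0,"z":-1,"spin":0,"jaw":50},{"x":0,"y":0,"z":-1.5,"spin":0,"jaw":50}]'| egrep 'pos|forc|wid';python3 -m crank '[{"x":0,"y":0,"z":0.5,"spin":0,"jaw":62},{"x":0,"y":0,"z":0.7,"spin":0,"jaw":70},{"x":0,"y":0,"z":0.7,"spin":0,"jaw":76},{"x":0,"y":0,"z":0.7,"spin":0,"jaw":76},{"x":0,"y":0,"z":8,"spin":0,"jaw":76}]'| egrep 'pos|forc|wid';python3 -m crank '[{"x":0,"y":0,"z":30,"spin":0,"jaw":76},{"x":0,"y":0,"z":70,"spin":0,"jaw":76},{"x":-20,"y":-10,"z":100,"spin":0,"jaw":80},{"x":-50,"y":-40,"z":120,"spin":0,"jaw":85},{"x":-80,"y":-80,"z":120,"spin":0,"jaw":88}]'| egrep 'pos|forc|wid'; python3 -m crank '[{"x":0,"y":-40,"z":0,"spin":0,"jaw":88},{"x":0,"y":-80,"z":0,"spin":0,"jaw":88},{"x":0,"y":-120,"z":0,"spin":0,"jaw":88},{"x":0,"y":-160,"z":0,"spin":0,"jaw":88},{"x":0,"y":-200,"z":0,"spin":0,"jaw":88}]'| egrep 'pos|forc|wid';  python3 -m crank '[{"x":0,"y":-40,"z":0,"spin":0,"jaw":88},{"x":0,"y":-80,"z":0,"spin":0,"jaw":88},{"x":0,"y":-120,"z":0,"spin":0,"jaw":88},{"x":0,"y":-120,"z":0,"spin":0,"jaw":88}]'| egrep 'pos|forc|wid'; python3 see.py z1
python3 - <<'E'
from h import *
snap('top','z2',(80,140,330,260),3.2);snap('scene','z2s',(150,135,250,205),8);snap('scene','z2f',(0,0,512,384),1.5)
E
```

```text
eef_pos: [0.6037, 0.2171, 0.045]
wrist_force: [-7.4, -1.8, 19.7]
grip_width: 0.0597
eef_pos: [0.6027, 0.2167, 0.0518]
wrist_force: [-0.7, 0.6, -0.8]
grip_width: 0.0762
eef_pos: [0.5323, 0.1482, 0.1755]
wrist_force: [1.8, -0.7, -0.1]
grip_width: 0.0877
eef_pos: [0.5321, -0.0536, 0.1763]
wrist_force: [-0.3, 0.0, -0.0]
grip_width: 0.088
eef_pos: [0.5323, -0.1796, 0.177]
wrist_force: [0.3, -0.2, -0.1]
grip_width: 0.0877
[ 0.5318 -0.1749  0.1765] [-0.   0.3  0.2] 48.07
```

View pics/z1t.png

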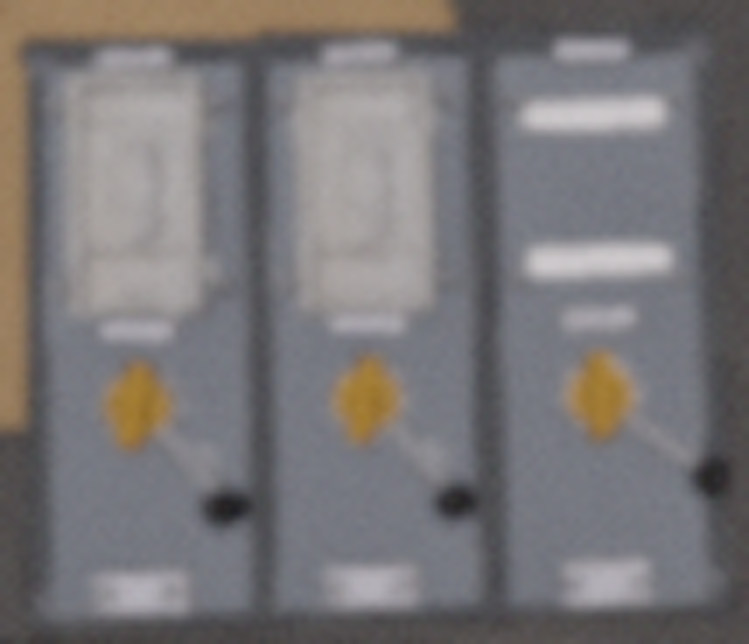

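View pics/z2s.png

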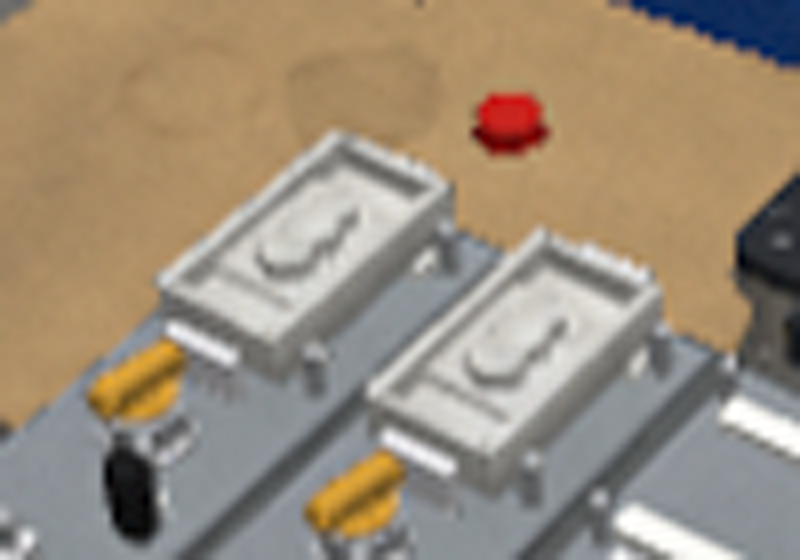

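View pics/z2f.png

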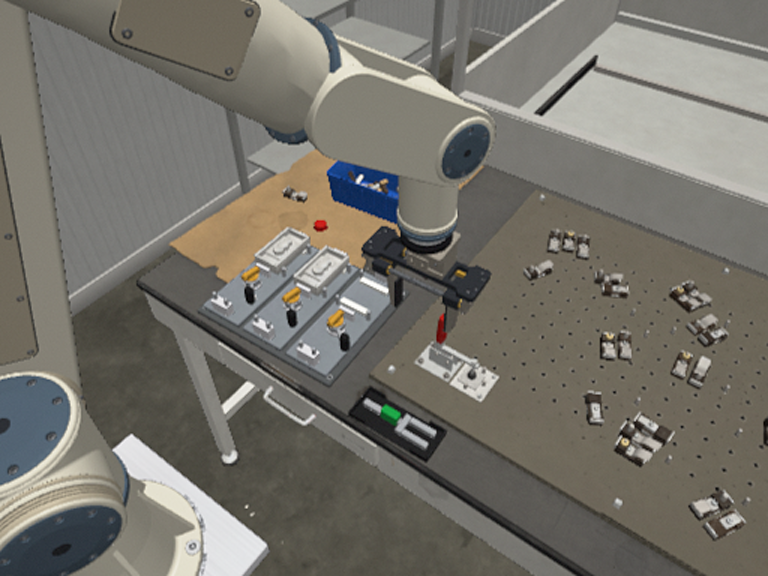

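Run:
```python
from h import *
ct=bot.read_camera('top')
def an(im,tag):
    hsv=cv2.cvtColor(im,cv2.COLOR_RGB2HSV).astype(float)
    for nm,(x0,x1) in dict(a=(155,182),b=(188,215),c=(222,249)).items():
        s=hsv[200:224,x0-2:x1-5]; w=np.clip(s[...,1]-90,0,None)*((s[...,0]>10)&(s[...,0]<32))
        y,x=np.mgrid[200:224,x0-2:x1-5];W=w.sum();cx,cy=(w*x).sum()/W,(w*y).sum()/W
        xx,yy,xy=(w*(x-cx)**2).sum(),(w*(y-cy)**2).sum(),(w*(x-cx)*(y-cy)).sum()
        th=.5*np.arctan2(2*xy,xx-yy); wing=np.degrees(th)  # image angle of major axis
        if wing<0: wing+=180
        g=im[196:232,x0+2:x1+8].astype(float).max(2);k=np.clip(75-g,0,None)
        yy2,xx2=np.mgrid[196:232,x0+2:x1+8];m=(np.hypot(xx2-cx,yy2-cy)>15)&(np.hypot(xx2-cx,yy2-cy)<25);k=k*m
        i=np.unravel_index(np.argmax(cv2.GaussianBlur(k,(5,5),0)),k.shape);mm=np.hypot(xx2-xx2[i],yy2-yy2[i])<4;k=k*mm
        kx,ky=(k*xx2).sum()/k.sum(),(k*yy2).sum()/k.sum()
        # to world: knob top z .086, wing ridge z .07
        A=back(ct,(cx,cy),.070)[0];K=back(ct,(kx,ky),.084)[0];d=K-A
        lever=-np.degrees(np.arctan2(d[1],d[0]))+2.4; 
        wv=back(ct,(cx+10*np.cos(th+0),cy+10*np.sin(th)),.07)[0]-A; wa=np.degrees(np.arctan2(wv[1],wv[0])); wa=(wa+90)%180-90
        print(tag,nm,'axis',A.round(4)[:2],'R',round(float(np.hypot(*d[:2])),4),'lever cw',lever.round(1),'wing cw',round(2.4-wa,1),'nut deg',round(130-(lever-(2.4-wa)),1))
an(ct['image'],'now'); an(cv2.imread('pics/top0.png')[:,:,::-1].copy(),'start')
```

```text
now a axis [0.5079 0.2118] R 0.0633 lever cw 137.4 wing cw 9.7 nut deg 2.3
now b axis [0.5125 0.1083] R 0.0628 lever cw 137.8 wing cw 9.7 nut deg 1.9
now c axis [0.5159 0.0025] R 0.0633 lever cw 126.4 wing cw -3.4 nut deg 0.2
start a axis [0.5078 0.2119] R 0.0617 lever cw 87.8 wing cw -0.1 nut deg 42.1
start b axis [0.5127 0.1085] R 0.0611 lever cw 86.3 wing cw -0.4 nut deg 43.3
start c axis [0.5159 0.0025] R 0.0631 lever cw 126.6 wing cw -2.8 nut deg 0.6
```

Run:
```python
from workcell import bot
print(bot.job_done(), bot.get_obs()['clock'])
```

```text
the job is handed in; nothing more can be done
the job is handed in; nothing more can be done
```

The job is handed in at about 48 s on the robot's clock. All three screws look locked, but the two I tightened turned about 10° clockwise while I did it.

- **Nuts:** I tightened the left and middle nuts with the fork key holding each screw. Each lever was swung clockwise until it stalled at about 21 N (left) and 28 N (middle). The right nut was already at its mark, so I left it alone. The last top-camera check put the left and middle nuts within about 2° of tight, and the right one within about 0.5°. That measurement is good to about 2–3°.
- **Screw settings:** The wings of the left and middle screws measure about 9.7° clockwise of nest x, against about 0° at the start. That is close to the 9° of play I work out for the key in its slot and between the dowel pins. I did not try to turn them back, because that risked loosening the nuts.
- **Castings:** Two castings were present. One was knocked aside during the run, so I measured it again before picking it up. The casting nearer the robot is in the middle nest and the knocked one is in the left nest. Each was pressed down until it met resistance at the seat, and both lie square between the pins in the final pictures.
- **Key and other items:** The fork key lies flat in its tray. The other items on the bench were not touched.
- **Contacts along the way:** The open gripper briefly touched the left lever knob at about 3 N while I was collecting the key. The lever showed no movement from it. Pressing the key onto the tray floor peaked at 37 N at the wrist.

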